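# Loupe over the counting slide

### The job

Push the clear sash of the bench shield all the way up by the grip bar on its top edge and leave it up; only then take the long-handled loupe from its rest. Finish while holding the loupe in the gripper, still and level, touching nothing else, with its lens centred over the oblong counting slide inside the shield and its rim at the height of the collar on the shield's gauge rod, and do not put it down or let go. Keep the loupe off the slide and the round dish, and leave these two and the rest of the bench where they stand.

Things in the scene. Friction and masses are not known exactly. Their poses are not given: they have to be found in the camera images.
- shield: Fixed three-sided bench shield, open above and at the back: dark steel floor plate 220 (x) x 290 (y) x 6 mm, clear side walls up to z = 156 mm at y = +-137 mm, two aluminium guide posts 22 x 14 mm and 235 mm high at x = -100, y = +-138 mm. Origin: centre of the plate's underside, on the bench; z up; its front with the sash faces its own -x (roughly towards the robot). A steel gauge rod, 8 mm thick, stands on the plate at x = +55, y = 0 and ends 136 mm above the bench.
- sash (a joint): Height of the shield's clear sliding sash, m: 0 shut, 0.11 fully up at its stop (starts at 0 to 0.02). The sash is a panel 5 mm thick (9 mm at its edges), 258 mm wide and 130 mm high, in the plane x = -100 mm of the shield; its lower edge is 12 mm above the bench when shut and 122 mm when fully up. It moves straight up and down, weighs 0.35 kg, and stays where it is left by friction: it takes about 10 N to raise.
- sash_grip (a point): Centre of the sash's grip bar: a black bar 92 mm long (along the shield's y), 14 x 14 mm in section, on two short legs above the sash, with the bar's centre 40 mm above the sash's upper edge, 182 mm above the bench when shut and 292 mm when fully up. Legs 82 mm apart; free on both long sides. Axes as the shield's.
- rest: Fixed grey rest for the loupe: base plate 120 x 54 x 8 mm (centred at x = -8 mm) and two upright forks, 12 mm thick, centred at x = -58 and +42 mm, which carry the handle's underside 34 mm above the bench between ears that reach 46 mm above the bench (outer width 38 mm). Between the forks 88 mm are free. Origin: on the bench below the loupe's balance point; its x runs along the handle towards the lens. It stands to the left or to the right of the shield.
- loupe: Loose loupe, about 0.16 kg. Straight aluminium handle, a bar 16 x 16 mm, from x = -90 to +50 mm; a flat neck 10 mm wide, 6 mm thick to the rim; round black rim 72 mm outside diameter, 10 mm high. All are centred on the same mid-plane. Origin: on the handle's centre line at the balance point, the place to grip it (between the two forks of the rest, 42 mm above the bench there); x points to the lens, z up (square to the lens).
- loupe_lens (a point): Centre of the loupe's lens, mid-height of its rim: 160 mm along the loupe's +x from its origin. Axes as the loupe's.
- slide: Loose oblong glass counting slide, 76 (x) x 26 (y) x 4 mm, with two aluminium strips along its long edges to 7 mm height and a small white disc in the middle; lies on the shield's floor plate, left or right of the middle. Origin: centre of its underside.
- dish: Loose round shallow clear petri dish, 58 mm diameter, 14 mm high, on the shield's floor plate beside the slide. Origin: centre of its underside.
- collar: Fixed brass collar clamped on the gauge rod inside the shield, 26 mm diameter, 6 mm thick, with a small thumb screw pointing to the shield's back. Origin: its centre, at mid-thickness: this height is the focal height. It is set differently each time, 58 to 84 mm above the bench.
- bottle: Loose white plastic jar, 68 mm diameter, 150 mm high, on the side of the shield opposite to the rest. Origin: centre of its underside.
- beaker: Loose glass beaker, 66 mm diameter, 85 mm high, near the robot on the left. Origin: centre of its underside.
- spatula: Loose thin steel lab spatula, a 6 mm rod with two flat ends, 180 mm long, lying flat on the bench in front of the shield, on the left. Origin: its underside, at mid-length.

How it is judged (in metres and radians):
On the way, in this order (a step that is already met when the one before it is completed fails the run):
1. the sash is fully up (95 mm or more) while the loupe still lies on its rest (value of joint sash above 0.095 m and distance of loupe from where it was at the start of the episode below 0.02 m), for 0.2 s.
2. the gripper has lifted the loupe clear of its rest (contact force between the fingers and loupe above 0.5 N and contact force between loupe and rest below 0.1 N and distance of loupe from where it was at the start of the episode above 0.025 m), for 0.2 s.
At the end, for the whole second after the job is handed in: Fingers hold the loupe, still, touching nothing else; lens centre within 10 mm horizontally of the slide's centre and 6 mm of the collar's mid-height, level within 0.12 rad; sash up 95 mm or more; slide moved under 8 mm, dish under 10, other bench things under 30 mm (horizontal distance between loupe_lens and slide below 0.01 m and z of loupe_lens in the frame of collar between -0.006 and 0.006 m and angle between loupe_lens's own z axis and vertical below 0.12 rad and linear speed of loupe below 0.02 m/s and angular speed of loupe below 0.15 rad/s and contact force between the fingers and loupe above 0.5 N and contact force between loupe and shield below 0.1 N and contact force between loupe and collar below 0.1 N and contact force between loupe and slide below 0.1 N and contact force between loupe and dish below 0.1 N and contact force between loupe and rest below 0.1 N and value of joint sash above 0.095 m and distance of slide from where it was at the start of the episode below 0.008 m and distance of dish from where it was at the start of the episode below 0.01 m and distance of each of bottle, beaker, spatula from where it was at the start of the episode below 0.03 m); the arm keeps its last pose, push and grip.
It fails at once if the loupe presses on the slide or the dish (contact force between loupe and slide above 0.5 N or contact force between loupe and dish above 0.5 N).
It fails at once if the slide (8 mm) or the dish (10 mm) is displaced (distance of slide from where it was at the start of the episode above 0.008 m or distance of dish from where it was at the start of the episode above 0.01 m).
It fails at once if another thing on the bench is displaced by more than 30 mm (distance of any of bottle, beaker, spatula from where it was at the start of the episode above 0.03 m).
It also fails if it takes over 56 s, if anything falls off the work surface, if the arm or the gripper's body presses on something with over 40 N, if the wrist force passes 120 N, or if a joint passes its speed limit or range.

### The arm

A 6-joint arm with a two-finger parallel gripper is mounted at the origin on the work surface. World frame = base frame: x ahead of the robot, y to its left, z up, the work surface at z = 0. Lengths are in mm, angles in rad, forces in N, time in s.
With the tool pointing down it reaches from about 300 to 775 mm from the base axis. Payload 14.6 kg.
Tool frame: the origin (TCP) lies midway between the tips of the shut fingers; the grasp point (between the pads) lies ctrl.tcp_to_grasp behind it (ctrl.tcp_to_grasp is the distance from the TCP to the grasp point, in mm); z points along the fingers, x is the direction in which the jaws open and shut, and the axes are right-handed (so a half turn about z gives the same grasp; the last joint's range is limited). The gripper opens to 94 mm and grips with 3 to 60 N. Pads are 16 mm wide; open, the fingers measure 119 mm over their backs; the gripper's body (75 mm by 177 mm) begins 78 mm behind the grasp point.
Start: joints at [1.035, 0.3, 1.521, -0, 1.321, -0.067], TCP at [248.495, 490.652, 167.946] pointing down, gripper open.
Joint ranges: [-3.03, 3.03], [-0.79, 2.21], [0.23, 2.52], [-1.04, 4.18], [0, 3.07], [-2.55, 2.55]. Speed limits (rad/s): [2.22, 2.22, 2.57, 3.14, 3.14, 3.14].

### API

Orientations are given as a unit quaternion [x, y, z, w].
In Python, from bench import ctrl gives the robot as it stands.
- The arm moves only by the shell command python3 -m crank 'ROWS'. ROWS is JSON, a list of rows, each an object of numbers: "grip": the opening in per cent of the stroke, from 0 (shut) to 100 (fully open); "tx", "ty", "tz": the shift along the tool's x, y, z in units of 40 mm (1.0 is 40 mm); "rx", "ry", "rz": the turn, a rotation vector about the tool's x, y, z in units of 5 degrees (1.0 is 5 degrees). A call has 1 to 12 rows; each row shifts and turns the commanded pose from where the row before left it, along the tool's axes as they then stand; what a row does not reach is not made up. A row lasts 1/12 s, in which the tool goes at most 41.7 mm and 7.16 degrees, less where a joint would pass 70% of its speed; a pose out of reach is approached as far as the arm can. A call is refused whole if a number of a shift passes 1 or a number of a turn 1, either way. A call with a gripper value outside its range is refused whole. The fingers move at their own pace and stop on an object; the grip force is fixed at half the most. Time passes only in rows, so rows that do not move let the fingers close. It gives the time, the measured TCP pose, the force and the opening at its end, in the units of the state.
- ctrl.state(): the state, without advancing time (a new reading comes with each control period).
- ctrl.get_image(name): name is "side" or "top"; returns a dict with "img" (400x640x3 uint8, red, green, blue), "fx", "fy", "cx", "cy" (pixels), "distortion" ([k1, k2, p1, p2, k3] as OpenCV has them; the pictures are not rectified), "R" (3x3) and "t" (3): a world point X has camera coordinates R X + t. Camera axes: x right, y down, z forward; pixel columns grow to the right and rows downward; lengths in mm; the calibration is good to about 2 mm. A picture is of the moment at which its call begins. There is no depth.
- ctrl.job_done(): hands the job in, once; it reports no verdict.
Trained networks look in a picture, given as the dict that the camera call returned (one of the last four; its "shot" number tells which), for a name from the list of things; names that differ only in an ending like _2 or _b are one class to them, and where a whole thing is asked for, a point or a joint stands for the part that bears it (a point fixed in the world has none). Each returns a list of dicts, best first, with "confidence" (0 to 1); they miss things now and then, are a little off and sometimes report something else, mostly with a low value. They report only what shows in the picture. A call takes as long as a camera call.
- ctrl.look_for(picture, name): "extent" ([left, top, right, bottom] in pixels, round what is visible of it).
- ctrl.regions_of(picture, name): "mask" (400x640 bool, what is visible of it) and "extent" ([left, top, right, bottom] in pixels, round what is visible of it).
- ctrl.mark_of(picture, name): "centre" ([row, column] in pixels: a listed point, or the origin of a listed thing).
The state is a dict: "time_s": time; "joint_positions": joint angles; "qvel": joint speeds; "tau": joint torques, N m; "position": TCP position; "ee_rot": TCP orientation; "wrist_force": force on the tool from outside, world axes, zero at the start; "wrist_torque": the same for the moment, N m; "width": opening from 0.0 (shut) to 1.0 (fully open).
Only numpy, scipy, OpenCV 4.12 (cv2) and the standard library are available. Lean on these libraries where they do the work, as an engineer would, in place of code of your own. Each camera call takes 0.05 s, during which the arm holds its last target.

## Working session

There is one attempt and no reset: what is moved stays moved. The work goes in short steps, Python scripts to look and compute and a shell command to move; the robot and the scene stay as the last step left them, time stands still between calls to the robot, and variables do not carry over. Pictures are saved under pics/ and viewed, and the job is handed in when it is done.

```bash
ls; mkdir -p pics; cat > h.py <<'E'
import numpy as np, cv2
from bench import ctrl
def save(p,n): cv2.imwrite('pics/'+n,cv2.cvtColor(p['img'],cv2.COLOR_RGB2BGR))
E
python3 - <<'E'
from h import *
import pickle
print(ctrl.state(), ctrl.tcp_to_grasp)
P={}
for c in ('side','top'):
    p=ctrl.get_image(c); P[c]=p; save(p,c+'0.png'); print(c,{k:v for k,v in p.items() if k!='img'})
    for n in 'shield sash_grip rest loupe loupe_lens slide dish collar bottle beaker spatula'.split():
        m=ctrl.mark_of(p,n); print(n,[(np.round(q['centre'],1),round(q['confidence'],2)) for q in m[:2]], [ (np.round(q['extent']),round(q['confidence'],2)) for q in ctrl.look_for(p,n)[:2]])
pickle.dump(P,open('p0.pkl','wb'))
print(ctrl.state()['time_s'])
E
```

```text
pics
{'time_s': 0.0, 'joint_positions': array([ 1.03543072e+00,  3.00470026e-01,  1.52158863e+00,  1.42204947e-05,
        1.32071270e+00, -6.65982478e-02]), 'qvel': array([-3.86062924e-04, -8.66010550e-05, -1.97334414e-03,  1.85788311e-03,
        9.50349617e-05, -1.01561174e-03]), 'tau': array([-7.10503482e-04, -5.31806803e+01, -3.52747250e+01,  7.07675633e-02,
        2.43817287e-02, -5.17507726e-05]), 'position': array([248.32045801, 490.39994908, 167.38375813]), 'ee_rot': array([ 8.51994601e-01,  5.23550238e-01, -5.24753238e-04,  2.68361033e-04]), 'wrist_force': array([ 0.38769605, -0.32015139, -0.35895732]), 'wrist_torque': array([0.01767741, 0.0121172 , 0.0132583 ]), 'width': 0.9977561520513129} 18.8
side {'fx': 446.6099410910921, 'fy': 446.6099410910921, 'cx': 323.053869919143, 'cy': 199.96924001900345, 'distortion': array([0.03951215, 0.        , 0.        , 0.        , 0.        ]), 'R': array([[ 0.98745071, -0.15735204, -0.01346978],
       [-0.11353713, -0.64802539, -0.7531085 ],
       [ 0.1097744 ,  0.74518684, -0.65775843]]), 't': array([-502.51116189,  143.719735  , 1
[... 1647 characters left out ...]
24.5]), 0.9)] [(array([414., 142., 435., 233.]), 0.9)]
loupe_lens [(array([153.7, 426.9]), 0.92)] [(array([411., 143., 437., 233.]), 0.59)]
slide [(array([166. , 292.6]), 0.52)] [(array([290., 155., 295., 175.]), 0.55)]
dish [(array([154. , 324.9]), 0.58)] [(array([201., 263., 225., 286.]), 0.59), (array([315., 145., 331., 163.]), 0.5)]
collar [(array([126.3, 301.7]), 0.44)] []
bottle [(array([218.8, 204. ]), 0.81), (array([149.9, 322.5]), 0.55)] [(array([179., 206., 209., 230.]), 0.83)]
beaker [(array([271.9, 214.6]), 0.93)] [(array([200., 262., 228., 288.]), 0.93), (array([179., 203., 210., 228.]), 0.39)]
spatula [(array([235.1, 247.3]), 0.46)] [(array([240., 206., 255., 260.]), 0.63)]
2.3
```

```bash
python3 - <<'E'
from h import *
import pickle
P=pickle.load(open('p0.pkl','rb'))
a=P['top']['img'][70:300,170:470]; cv2.imwrite('pics/topz.png',cv2.cvtColor(cv2.resize(a,None,fx=2.6,fy=2.6,interpolation=2),cv2.COLOR_RGB2BGR))
a=P['side']['img'][90:400,200:500]; cv2.imwrite('pics/sidez.png',cv2.cvtColor(cv2.resize(a,None,fx=1.9,fy=1.9,interpolation=2),cv2.COLOR_RGB2BGR))
E
```

```text
(no output)
```

View pics/topz.png

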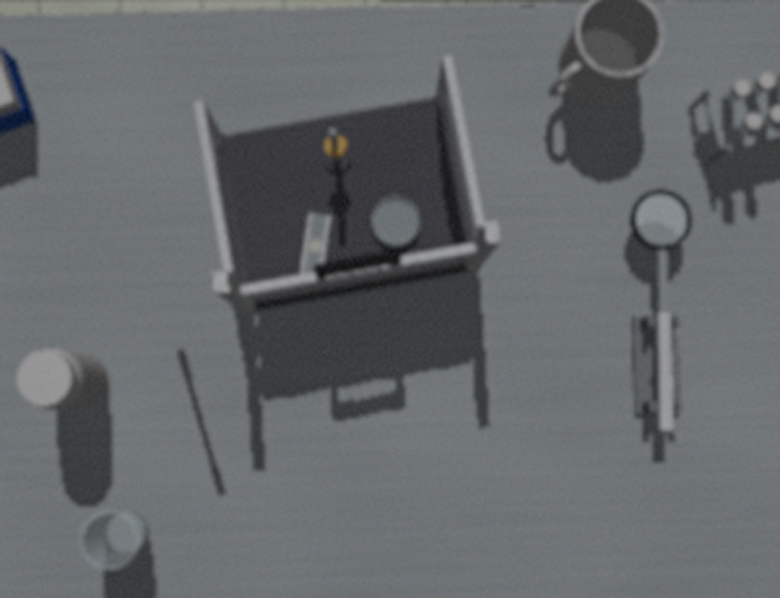

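View pics/sidez.png

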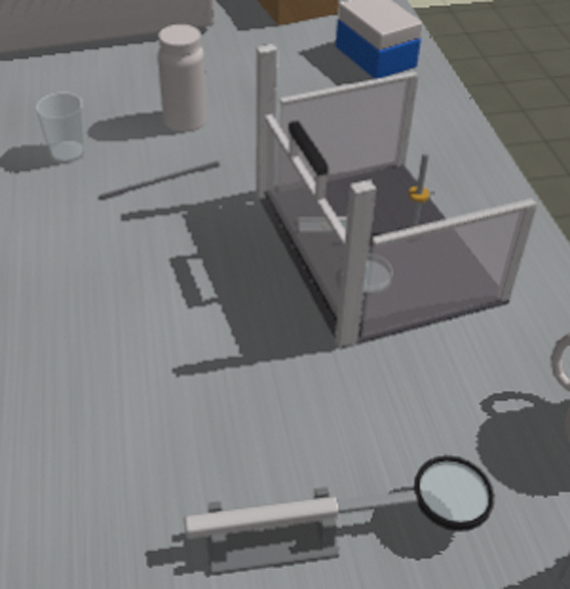

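View pics/side0.png

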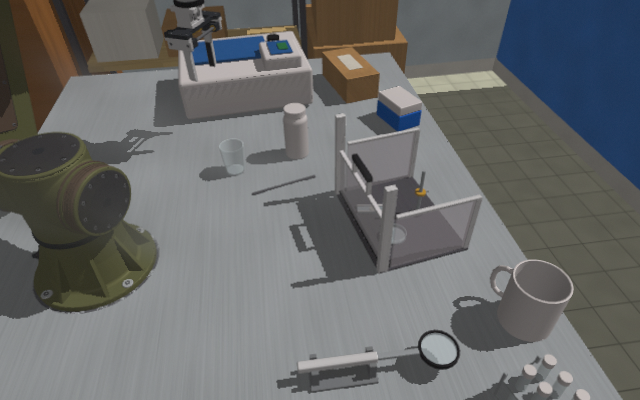

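The top zoom shows the shield, with the slide at about px (292,163) and the dish at (322,155). The collar is at (299,126), and the loupe and rest are on the right around (424,206). The bottle, spatula and beaker are on the left. Next I fit the poses.

```bash
cat >> h.py <<'E'
from scipy.optimize import least_squares
def proj(p,X):
    X=np.atleast_2d(X).astype(float); rv=cv2.Rodrigues(p['R'])[0]
    K=np.array([[p['fx'],0,p['cx']],[0,p['fy'],p['cy']],[0,0,1]])
    return cv2.projectPoints(X,rv,p['t'],K,p['distortion'])[0].reshape(-1,2)
def atz(p,uv,z):
    K=np.array([[p['fx'],0,p['cx']],[0,p['fy'],p['cy']],[0,0,1]])
    u=cv2.undistortPoints(np.array([[uv]],float),K,p['distortion'])[0,0]
    d=p['R'].T@np.array([u[0],u[1],1]); c=-p['R'].T@p['t']
    return c+d*(z-c[2])/d[2]
def tri(obs):
    return least_squares(lambda X:np.concatenate([(proj(p,X)[0]-uv) for p,uv in obs]),[500,0,50])
def S(q,L):
    L=np.atleast_2d(L); c,s=np.cos(q[2]),np.sin(q[2])
    return np.c_[q[0]+c*L[:,0]-s*L[:,1],q[1]+s*L[:,0]+c*L[:,1],L[:,2]]
E
python3 - <<'E'
from h import *
import pickle
P=pickle.load(open('p0.pkl','rb')); s,t=P['side'],P['top']
obs=[(t,(256.2,178.5),(-100,138,235)),(t,(357.3,159.6),(-100,-138,235)),(s,(340,115.3),(-100,138,235)),(s,(390.5,187.9),(-100,-138,235)),
(s,(418.4,129),(108,137,156)),(s,(480.5,196.8),(108,-137,156)),(t,(246.9,109.2),(108,137,156)),(t,(342.3,93.1),(108,-137,156))]
f=lambda q:np.concatenate([proj(p,S(q,L))[0]-uv for p,uv,L in obs])
r=least_squares(f,[600,0,0],loss='soft_l1'); q=r.x; print('shield',q,np.round(r.fun if 0 else f(q).reshape(-1,2),1))
# collar by colour
for p,n in((s,'s'),(t,'t')):
    hsv=cv2.cvtColor(p['img'],cv2.COLOR_RGB2HSV)
    m=(hsv[...,1]>130)&(hsv[...,0]>8)&(hsv[...,0]<30)&(hsv[...,2]>90)
    m[:90]=0;m[:, :270]=0; m[220:]=0; m[:,450:]=0
    nn,l,st,ce=cv2.connectedComponentsWithStats(m.astype('uint8')); i=1+st[1:,4].argmax(); print(n,st[i],ce[i]); p['col']=ce[i]
c=tri([(s,s['col']),(t,t['col'])]); print('collar',c.x,c.fun, 'rod expected',S(q,(55,0,70)))
for nm,a,b in(('lens',(439.1,354.5),(426.9,153.7)),('grip',(361.9,168.2),(306.3,170.6))):
    c=tri([(s,a),(t,b)]); print(nm,c.x,c.fun)
print('lens atz42',atz(s,(439.1,354.5),42),atz(t,(426.9,153.7),42))
print('loupe',atz(t,(424.5,205.8),42))
for h in (182,192,202): print('gripexp',S(q,(-100,0,h)),proj(s,S(q,(-100,0,h))),proj(t,S(q,(-100,0,h))))
for p in(s,t):
  for n in('slide','loupe','sash_grip'):
    for m in ctrl.regions_of(p,n)[:2] if 0 else []: pass
print('slide',[atz(t,uv,4) for uv in ((292.6,166),(291.9,163.8))], 'dish',atz(t,(322,155),7))
E
```

```text
shield [6.95044037e+02 2.48860981e+01 1.54292428e-01] [[-1.7 -0.3]
 [ 2.  -0.3]
 [ 0.2  0.3]
 [-0.3  0.6]
 [-0.1  0.3]
 [-0.7  0.1]
 [-0.3  0. ]
 [-0.2 -0.8]]
s [416 188  10   8  49] [420.2244898  192.12244898]
t [299 124   3   4   5] [300.2 125.8]
collar [747.85787712  29.13476766  77.74558628] [ 0.15799205 -0.02165897 -0.04180852  0.20139186] rod expected [[749.39066583  33.33855155  70.        ]]
lens [ 658.04279124 -357.96301747   42.24102006] [ 0.46669722 -0.0660093  -0.17168377  0.83007847]
grip [598.2800098   12.39711438 180.84245104] [ 0.10421677 -0.01123193 -0.01749503  0.13186878]
lens atz42 [ 657.28681543 -357.82824368   42.        ] [ 660.65819403 -358.68915781   42.        ]
loupe [ 500.09586775 -343.75270516   42.        ]
gripexp [[596.23198548   9.51800091 182.        ]] [[361.39241589 168.65690529]] [[307.35128721 171.39596788]]
gripexp [[596.23198548   9.51800091 192.        ]] [[361.595997   164.90588134]] [[307.29075912 170.90870625]]
gripexp [[596.23198548   9.51800091 202.        ]] [[361.80265153 161.10206861]] [[307.22913439 170.41261095]]
slide [array([638.1885431 ,  57.98983709,   4.        ]), array([645.25184547,  60.0498171 ,   4.        ])] dish [670.42210324 -35.70246573   7.        ]
```

```bash
python3 -m crank '[{"tz":-0.25,"rz":1},{"tz":-0.25,"rz":1},{"tz":-0.25,"rz":1},{"tz":-0.25,"rz":1},{"tz":-0.25,"rz":1},{"tz":-0.25,"rz":1},{"tz":-0.25,"rz":1},{"tz":-0.25,"rz":1},{"tz":-0.25,"rz":1},{"tz":-0.25,"rz":1},{"tz":-0.25,"rz":0.86}]'
python3 -m crank '[{"tx":0.452,"ty":0.88},{"tx":0.452,"ty":0.88},{"tx":0.452,"ty":0.88},{"tx":0.452,"ty":0.88},{"tx":0.452,"ty":0.88},{"tx":0.452,"ty":0.88},{"tx":0.452,"ty":0.88},{"tx":0.452,"ty":0.88},{"tx":0.452,"ty":0.88},{"tx":0.452,"ty":0.88},{"tx":0.452,"ty":0.88}]'
python3 -m crank '[{"tx":0.452,"ty":0.88},{"tx":0.452,"ty":0.88},{"tx":0.452,"ty":0.88},{"tx":0.452,"ty":0.88},{}]'
python3 - <<'E'
from h import *
for c in('side','top'):
    p=ctrl.get_image(c); save(p,c+'1.png')
E
```

```text
invalid input at $[0]: expected keys grip, tx, ty, tz, rx, ry, rz
invalid input at $[0]: expected keys grip, tx, ty, tz, rx, ry, rz
invalid input at $[0]: expected keys grip, tx, ty, tz, rx, ry, rz
```

View pics/side1.png

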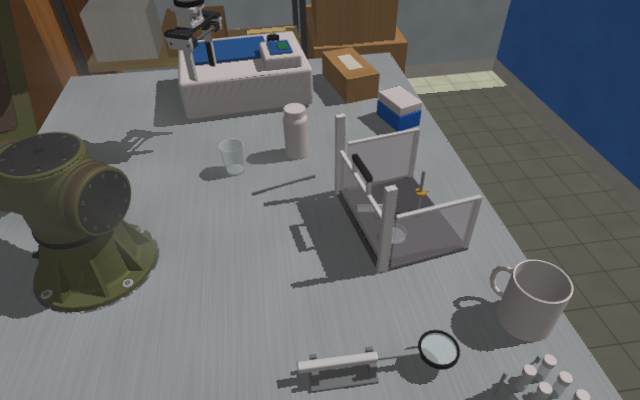

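Refused because every row needs all the keys, so the arm hasn't moved and the picture is unchanged.

```bash
python3 -m crank '[{"grip":100,"tx":0,"ty":0,"tz":-0.5,"rx":0,"ry":0,"rz":0},{"grip":100,"tx":0,"ty":0,"tz":-0.5,"rx":0,"ry":0,"rz":0},{"grip":100,"tx":0,"ty":0,"tz":-0.5,"rx":0,"ry":0,"rz":0.9},{"grip":100,"tx":0,"ty":0,"tz":-0.5,"rx":0,"ry":0,"rz":1},{"grip":100,"tx":0,"ty":0,"tz":-0.5,"rx":0,"ry":0,"rz":1},{"grip":100,"tx":0,"ty":0,"tz":-0.25,"rx":0,"ry":0,"rz":1},{"grip":100,"tx":0,"ty":0,"tz":0,"rx":0,"ry":0,"rz":1},{"grip":100,"tx":0,"ty":0,"tz":0,"rx":0,"ry":0,"rz":1}]'
python3 -c "
from h import *
save(ctrl.get_image('side'),'side2.png');print(ctrl.state()['joint_positions'])"
```

```text
time_s: 3.07
position: [248.6, 490.8, 278.7]
ee_rot: [0.958, 0.287, 0.0, -0.0]
wrist_force: [0.6, 0.3, 0.3]
width: 1.001
[1.03539479e+00 2.42231098e-01 1.34143077e+00 2.01355439e-05
 1.55738941e+00 4.58924169e-01]
```

View pics/side2.png

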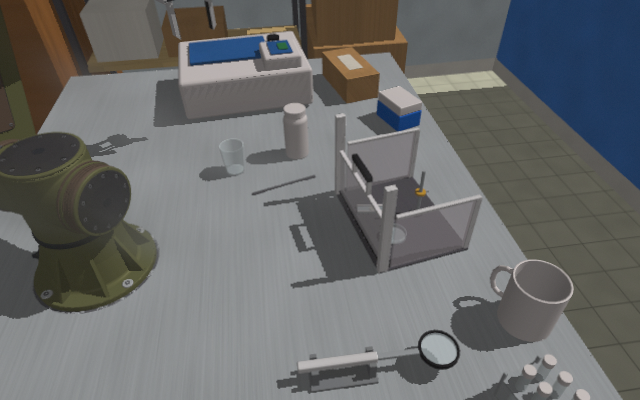

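The gripper rose up and out of the picture, and nothing else changed. I finish the turn and go across to above the bar.

```bash
python3 -m crank '[{"grip":100,"tx":0,"ty":0,"tz":0,"rx":0,"ry":0,"rz":1},{"grip":100,"tx":0,"ty":0,"tz":0,"rx":0,"ry":0,"rz":1},{"grip":100,"tx":0,"ty":0,"tz":0,"rx":0,"ry":0,"rz":1},{"grip":100,"tx":0,"ty":0,"tz":0,"rx":0,"ry":0,"rz":1},{"grip":100,"tx":0,"ty":0,"tz":0,"rx":0,"ry":0,"rz":0.9},{"grip":100,"tx":0.452,"ty":0.88,"tz":0,"rx":0,"ry":0,"rz":0},{"grip":100,"tx":0.452,"ty":0.88,"tz":0,"rx":0,"ry":0,"rz":0},{"grip":100,"tx":0.452,"ty":0.88,"tz":0,"rx":0,"ry":0,"rz":0},{"grip":100,"tx":0.452,"ty":0.88,"tz":0,"rx":0,"ry":0,"rz":0},{"grip":100,"tx":0.452,"ty":0.88,"tz":0,"rx":0,"ry":0,"rz":0},{"grip":100,"tx":0.452,"ty":0.88,"tz":0,"rx":0,"ry":0,"rz":0},{"grip":100,"tx":0.452,"ty":0.88,"tz":0,"rx":0,"ry":0,"rz":0}]'
python3 -m crank '[{"grip":100,"tx":0.452,"ty":0.88,"tz":0,"rx":0,"ry":0,"rz":0},{"grip":100,"tx":0.452,"ty":0.88,"tz":0,"rx":0,"ry":0,"rz":0},{"grip":100,"tx":0.452,"ty":0.88,"tz":0,"rx":0,"ry":0,"rz":0},{"grip":100,"tx":0.452,"ty":0.88,"tz":0,"rx":0,"ry":0,"rz":0},{"grip":100,"tx":0.452,"ty":0.88,"tz":0,"rx":0,"ry":0,"rz":0},{"grip":100,"tx":0.452,"ty":0.88,"tz":0,"rx":0,"ry":0,"rz":0},{"grip":100,"tx":0.452,"ty":0.88,"tz":0,"rx":0,"ry":0,"rz":0},{"grip":100,"tx":0.452,"ty":0.88,"tz":0,"rx":0,"ry":0,"rz":0},{"grip":100,"tx":0,"ty":0,"tz":0,"rx":0,"ry":0,"rz":0},{"grip":100,"tx":0,"ty":0,"tz":0,"rx":0,"ry":0,"rz":0}]'
python3 - <<'E'
from h import *
for c in('side','top'):
    p=ctrl.get_image(c); save(p,c+'3.png')
E
```

```text
time_s: 4.12
position: [413.3, 265.7, 278.1]
ee_rot: [0.997, 0.081, 0.0, -0.0]
wrist_force: [0.4, 1.2, 0.2]
width: 1.003
time_s: 4.95
position: [600.5, 11.0, 276.9]
ee_rot: [0.997, 0.079, -0.001, -0.0]
wrist_force: [-0.0, 0.0, -0.3]
width: 0.999
```

View pics/side3.png

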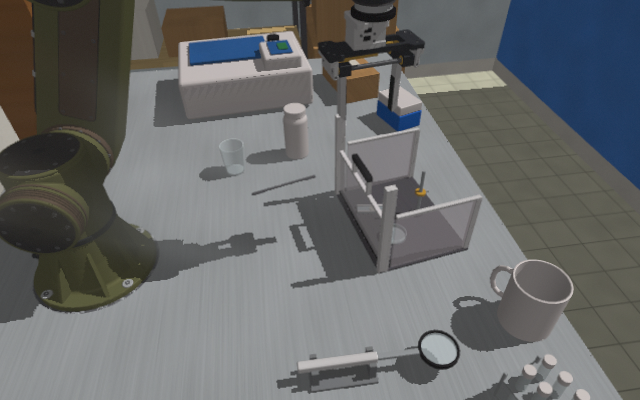

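View pics/top3.png

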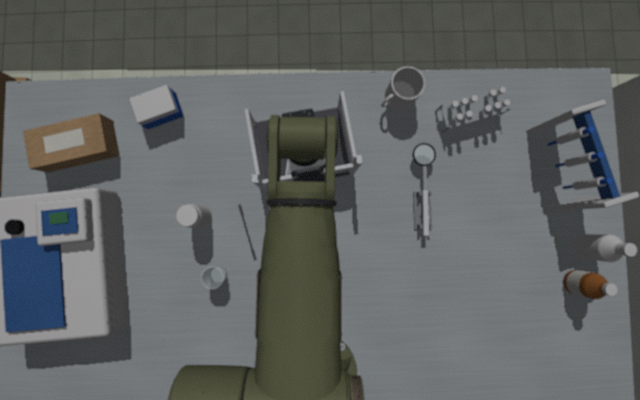

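The gripper hangs above the bar at side px (362,168), with its fingers astride it. Now I go down and grip.

```bash
python3 -m crank '[{"grip":100,"tx":-0.09,"ty":0.0,"tz":0.4,"rx":0,"ry":0,"rz":0},{"grip":100,"tx":0,"ty":0,"tz":0.5,"rx":0,"ry":0,"rz":0},{"grip":100,"tx":0,"ty":0,"tz":0.5,"rx":0,"ry":0,"rz":0},{"grip":100,"tx":0,"ty":0,"tz":0.5,"rx":0,"ry":0,"rz":0},{"grip":100,"tx":0,"ty":0,"tz":0.5,"rx":0,"ry":0,"rz":0},{"grip":100,"tx":0,"ty":0,"tz":0.4,"rx":0,"ry":0,"rz":0},{"grip":100,"tx":0,"ty":0,"tz":0,"rx":0,"ry":0,"rz":0},{"grip":50,"tx":0,"ty":0,"tz":0,"rx":0,"ry":0,"rz":0},{"grip":35,"tx":0,"ty":0,"tz":0,"rx":0,"ry":0,"rz":0}]'
python3 - <<'E'
from h import *
p=ctrl.get_image('side'); save(p,'side4.png')
a=p['img'][90:280,300:500]; cv2.imwrite('pics/side4z.png',cv2.cvtColor(cv2.resize(a,None,fx=3,fy=3,interpolation=2),cv2.COLOR_RGB2BGR))
E
```

```text
time_s: 5.8
position: [596.9, 12.5, 167.6]
ee_rot: [0.997, 0.08, 0.001, 0.0]
wrist_force: [0.3, -0.6, -0.7]
width: 0.895
```

View pics/side4z.png

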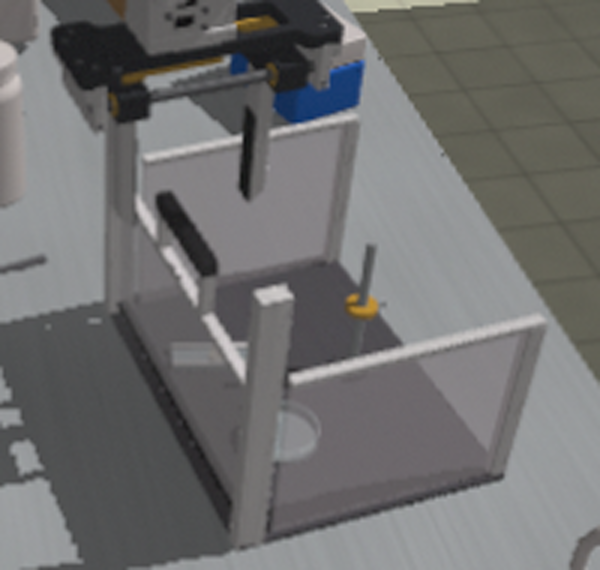

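```bash
python3 - <<'E'
from h import *
p=ctrl.get_image('side');s=ctrl.state();x=s['position'];print(x,s['width'],s['time_s'])
for d in(-42,0,42):
  for z in(0,78): print(d,z,(proj(p,x+[d*.988,d*.154,z])[0]-[300,90])*3)
save(p,'side5.png')
a=p['img'][90:280,300:500]; cv2.imwrite('pics/side5z.png',cv2.cvtColor(cv2.resize(a,None,fx=3,fy=3,interpolation=2),cv2.COLOR_RGB2BGR))
E
```

```text
[597.01764108  12.19950957 167.507005  ] 0.8123177918391028 5.9
-42 0 [128.93828797 261.29746677]
-42 78 [130.78944187 170.85187302]
0 0 [183.55261641 249.6495602 ]
0 78 [188.46653    159.43821278]
42 0 [237.17064947 238.20671225]
42 78 [245.03985499 148.22141529]
```

View pics/side5z.png

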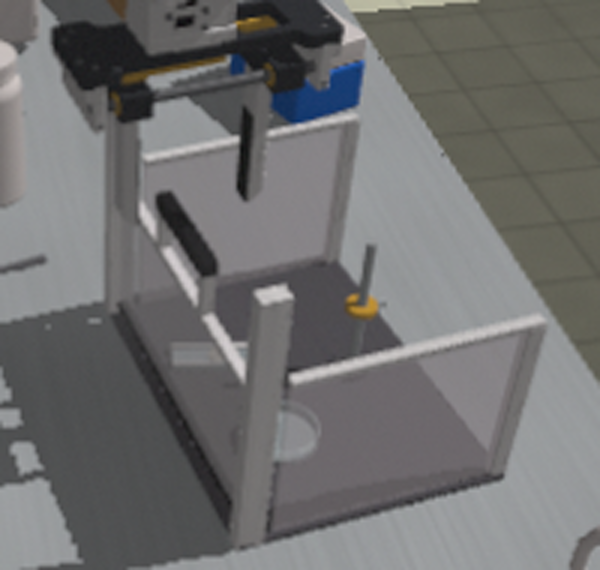

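```bash
python3 - <<'E'
from h import *
import pickle
P=pickle.load(open('p0.pkl','rb'))
t=P['top'];s=P['side']
x=np.array([248.3,490.4,167.4])
ax=np.array([.452,.892,0])
for p,n in((t,'top'),(s,'side')):
  im=p['img'].copy()
  for d in(-47,0,47):
    for z,c in((0,(255,0,0)),(35,(0,255,0)),(97,(0,0,255))):
      u=proj(p,x+d*ax+[0,0,z])[0]; print(n,d,z,u)
      cv2.circle(im,tuple(int(round(v)) for v in u),1,c,-1)
  u=proj(p,x)[0].astype(int); y0=max(0,u[1]-100);x0=max(0,u[0]-100)
  a=im[y0:y0+180,x0:x0+200]
  cv2.imwrite(f'pics/g_{n}.png',cv2.cvtColor(cv2.resize(a,None,fx=3,fy=3,interpolation=2),cv2.COLOR_RGB2BGR))
E
```

```text
top -47 0 [148.53552133 311.93957436]
top -47 35 [143.22031817 314.70367213]
top -47 97 [132.9254726  320.05589259]
top 0 0 [133.19019959 304.28824262]
top 0 35 [127.40007406 306.79797503]
top 0 97 [116.18970267 311.65545364]
top 47 0 [117.93153765 296.65324319]
top 47 35 [111.67401746 298.90985995]
top 47 97 [ 99.56390944 303.2751847 ]
side -47 0 [197.45845313  93.10763803]
side -47 35 [194.85893467  81.43156417]
side -47 97 [189.97941716  59.58067878]
side 0 0 [205.74793131  85.59427778]
side 0 35 [203.37049196  74.08429977]
side 0 97 [198.91427854  52.57332516]
side 47 0 [213.61051845  78.4578772 ]
side 47 35 [211.43618191  67.11149566]
side 47 97 [207.36624699  45.93342018]
```

View pics/g_top.png

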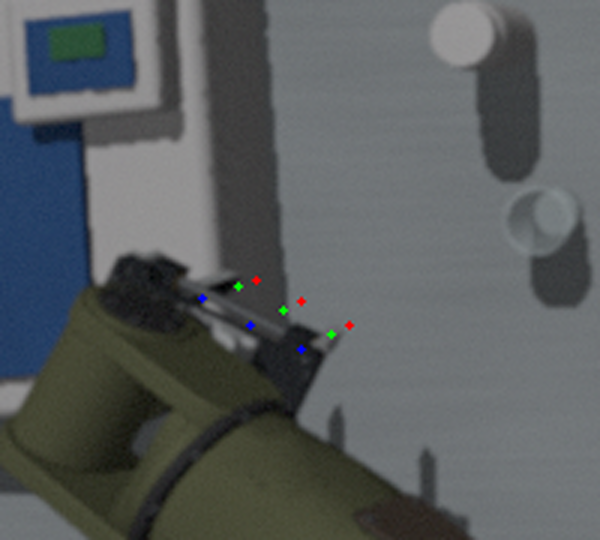

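View pics/g_side.png

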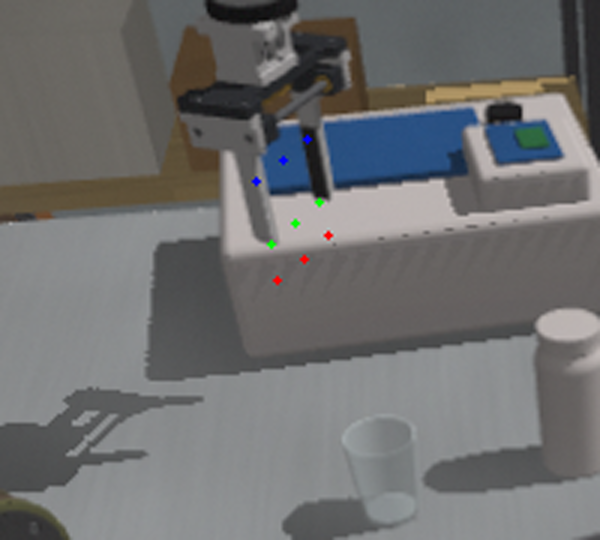

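Both views show the finger tips about 35 mm above where the reported TCP would put them. The shield and lens heights check out in both cameras, so the bias is in the reported tool z. I'll correct for it and go down another 38 mm.

```bash
python3 -m crank '[{"grip":80,"tx":0,"ty":0,"tz":0.3,"rx":0,"ry":0,"rz":0},{"grip":80,"tx":0,"ty":0,"tz":0.35,"rx":0,"ry":0,"rz":0},{"grip":80,"tx":0,"ty":0,"tz":0.3,"rx":0,"ry":0,"rz":0},{"grip":80,"tx":0,"ty":0,"tz":0,"rx":0,"ry":0,"rz":0},{"grip":80,"tx":0,"ty":0,"tz":0,"rx":0,"ry":0,"rz":0}]'
python3 - <<'E'
from h import *
p=ctrl.get_image('side')
a=p['img'][90:280,300:500]; cv2.imwrite('pics/side6z.png',cv2.cvtColor(cv2.resize(a,None,fx=3,fy=3,interpolation=2),cv2.COLOR_RGB2BGR))
E
```

```text
time_s: 6.32
position: [596.3, 11.8, 127.4]
ee_rot: [0.997, 0.08, -0.001, -0.0]
wrist_force: [-0.7, -0.3, -0.2]
width: 0.8
```

View pics/side6z.png

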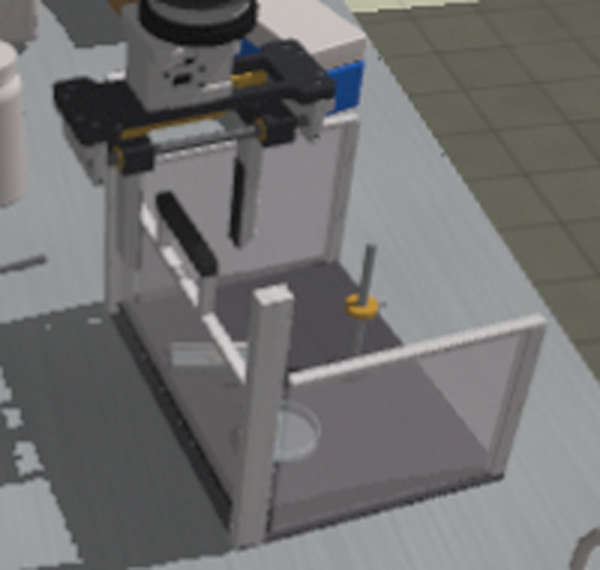

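The fingers now straddle the bar: the tips are at zoom (128,262) and (241,245), with the bar at (187,233). I close, then lift.

```bash
python3 -m crank '[{"grip":0,"tx":0,"ty":0,"tz":0,"rx":0,"ry":0,"rz":0},{"grip":0,"tx":0,"ty":0,"tz":0,"rx":0,"ry":0,"rz":0},{"grip":0,"tx":0,"ty":0,"tz":0,"rx":0,"ry":0,"rz":0},{"grip":0,"tx":0,"ty":0,"tz":0,"rx":0,"ry":0,"rz":0},{"grip":0,"tx":0,"ty":0,"tz":0,"rx":0,"ry":0,"rz":0},{"grip":0,"tx":0,"ty":0,"tz":0,"rx":0,"ry":0,"rz":0},{"grip":0,"tx":0,"ty":0,"tz":0,"rx":0,"ry":0,"rz":0},{"grip":0,"tx":0,"ty":0,"tz":0,"rx":0,"ry":0,"rz":0},{"grip":0,"tx":0,"ty":0,"tz":0,"rx":0,"ry":0,"rz":0}]'
```

```text
time_s: 7.12
position: [596.6, 11.9, 128.0]
ee_rot: [0.997, 0.08, -0.0, 0.0]
wrist_force: [-0.4, -0.0, -0.6]
width: 0.199
```

```bash
python3 -m crank '[{"grip":0,"tx":0,"ty":0,"tz":0,"rx":0,"ry":0,"rz":0},{"grip":0,"tx":0,"ty":0,"tz":0,"rx":0,"ry":0,"rz":0},{"grip":0,"tx":0,"ty":0,"tz":0,"rx":0,"ry":0,"rz":0}]'; python3 -m crank '[{"grip":0,"tx":0,"ty":0,"tz":-0.15,"rx":0,"ry":0,"rz":0},{"grip":0,"tx":0,"ty":0,"tz":-0.25,"rx":0,"ry":0,"rz":0},{"grip":0,"tx":0,"ty":0,"tz":-0.25,"rx":0,"ry":0,"rz":0},{"grip":0,"tx":0,"ty":0,"tz":-0.25,"rx":0,"ry":0,"rz":0}]'
```

```text
time_s: 7.37
position: [596.1, 11.8, 127.8]
ee_rot: [0.997, 0.08, -0.001, 0.0]
wrist_force: [-4.9, -0.1, 1.4]
width: 0.144
time_s: 7.7
position: [596.1, 11.8, 164.6]
ee_rot: [0.997, 0.08, -0.001, -0.0]
wrist_force: [-1.7, -1.0, -10.1]
width: 0.142
```

It holds: the width matches the 14 mm bar and the wrist reads 10 N. I keep lifting.

```bash
python3 -m crank '[{"grip":0,"tx":0,"ty":0,"tz":-0.25,"rx":0,"ry":0,"rz":0},{"grip":0,"tx":0,"ty":0,"tz":-0.25,"rx":0,"ry":0,"rz":0},{"grip":0,"tx":0,"ty":0,"tz":-0.25,"rx":0,"ry":0,"rz":0},{"grip":0,"tx":0,"ty":0,"tz":-0.25,"rx":0,"ry":0,"rz":0},{"grip":0,"tx":0,"ty":0,"tz":-0.25,"rx":0,"ry":0,"rz":0},{"grip":0,"tx":0,"ty":0,"tz":-0.25,"rx":0,"ry":0,"rz":0},{"grip":0,"tx":0,"ty":0,"tz":-0.1,"rx":0,"ry":0,"rz":0}]';python3 -m crank '[{"grip":0,"tx":0,"ty":0,"tz":-0.08,"rx":0,"ry":0,"rz":0},{"grip":0,"tx":0,"ty":0,"tz":0,"rx":0,"ry":0,"rz":0}]'
```

```text
time_s: 8.28
position: [596.2, 11.8, 229.9]
ee_rot: [0.997, 0.08, -0.0, 0.0]
wrist_force: [-6.6, -1.7, -9.8]
width: 0.146
time_s: 8.45
position: [596.2, 11.8, 232.8]
ee_rot: [0.997, 0.08, 0.0, 0.0]
wrist_force: [-8.4, -1.5, -1.1]
width: 0.149
```

```bash
python3 -m crank '[{"grip":0,"tx":0,"ty":0,"tz":-0.08,"rx":0,"ry":0,"rz":0},{"grip":0,"tx":0,"ty":0,"tz":-0.05,"rx":0,"ry":0,"rz":0},{"grip":0,"tx":0,"ty":0,"tz":0,"rx":0,"ry":0,"rz":0}]'
python3 - <<'E'
from h import *
import pickle
p=ctrl.get_image('side')
a=p['img'][60:280,300:500]; cv2.imwrite('pics/side7z.png',cv2.cvtColor(cv2.resize(a,None,fx=2.7,fy=2.7,interpolation=2),cv2.COLOR_RGB2BGR))
E
```

```text
time_s: 8.7
position: [596.1, 11.8, 236.6]
ee_rot: [0.997, 0.08, -0.001, -0.0]
wrist_force: [-6.2, -2.8, -11.1]
width: 0.145
```

View pics/side7z.png

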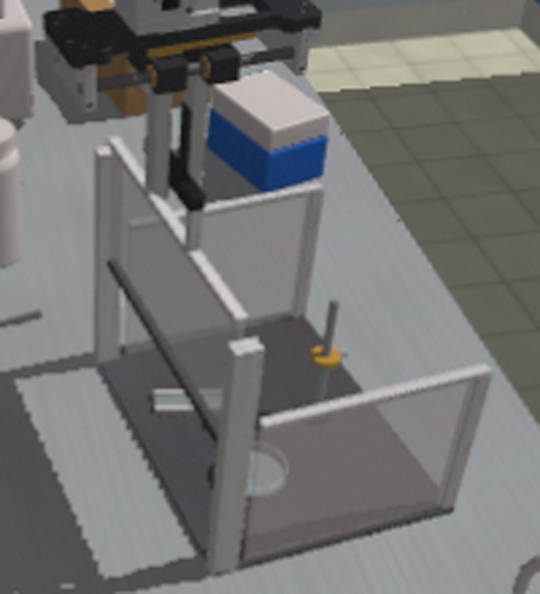

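The sash is up, with its lower edge well clear, after 109 mm of travel. I release and retreat upward.

```bash
python3 -m crank '[{"grip":100,"tx":0,"ty":0,"tz":0,"rx":0,"ry":0,"rz":0},{"grip":100,"tx":0,"ty":0,"tz":0,"rx":0,"ry":0,"rz":0},{"grip":100,"tx":0,"ty":0,"tz":0,"rx":0,"ry":0,"rz":0},{"grip":100,"tx":0,"ty":0,"tz":0,"rx":0,"ry":0,"rz":0},{"grip":100,"tx":0,"ty":0,"tz":0,"rx":0,"ry":0,"rz":0},{"grip":100,"tx":0,"ty":0,"tz":-0.3,"rx":0,"ry":0,"rz":0},{"grip":100,"tx":0,"ty":0,"tz":-0.5,"rx":0,"ry":0,"rz":0},{"grip":100,"tx":0,"ty":0,"tz":-0.5,"rx":0,"ry":0,"rz":0},{"grip":100,"tx":0,"ty":0,"tz":-0.3,"rx":0,"ry":0,"rz":0}]'
python3 - <<'E'
from h import *
import pickle
P=pickle.load(open('p0.pkl','rb')); s,t=P['side'],P['top']
t=ctrl.get_image('top')  # arm in the way probably
p=ctrl.get_image('side')
m=ctrl.mark_of(p,'sash_grip'); print([(q['centre'],q['confidence']) for q in m])
q=[695.0,24.9,.154]
for h in(280,286,292): print(h,proj(p,S(q,(-100,0,h))))
a=p['img'][60:280,300:500]; cv2.imwrite('pics/side8z.png',cv2.cvtColor(cv2.resize(a,None,fx=2.7,fy=2.7,interpolation=2),cv2.COLOR_RGB2BGR))
# loupe geometry from p0
s=P['side'];t=P['top']
sh=ctrl.state()['joint_positions'];print(sh)
E
```

```text
time_s: 9.5
position: [596.9, 11.9, 302.9]
ee_rot: [0.997, 0.08, 0.001, 0.0]
wrist_force: [0.2, 0.2, -0.1]
width: 0.744
[([121.5, 365.0], 0.89), ([220.5, 394.4], 0.7)]
280 [[363.50020708 129.47078333]]
286 [[363.64190234 126.88418408]]
292 [[363.78498886 124.27396438]]
[-4.14838942e-02  3.51554348e-01  1.15138974e+00  7.83392457e-05
  1.63693428e+00 -2.01016011e-01]
```

View pics/side8z.png

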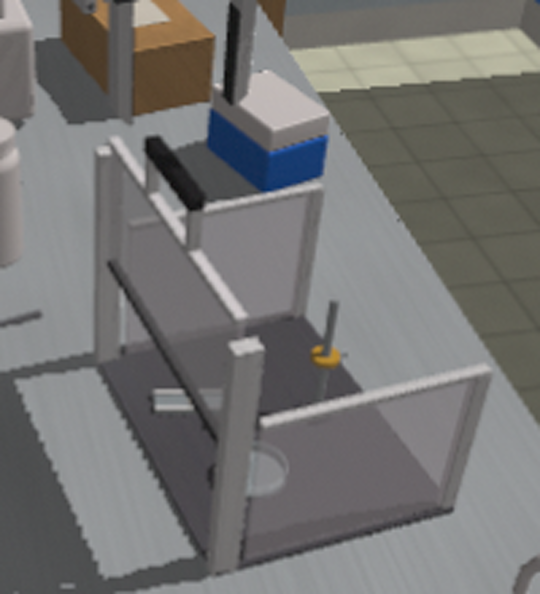

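The bar is at (364.8,123.7), which matches the 292 mm prediction, so the sash is at its stop. Next I refine the loupe axis, the collar height and the slide.

```bash
python3 - <<'E'
from h import *
import pickle
P=pickle.load(open('p0.pkl','rb')); s,t=P['side'],P['top']
q=[695.0,24.9,.154]
for Z in (70,72,74,76,78,80): print(Z,proj(s,[749,32,Z])[0].round(1),end=' ')
print('rodtop',proj(s,[749,32,136]).round(1),proj(t,[749,32,136]).round(1),'rodbase',proj(s,[749,32,6]).round(1))
im=t['img'];g=im.min(axis=2).astype(int)
r=g[185:240,412:440]; m=(r>np.percentile(r,88)).astype('uint8')
n,l,st,ce=cv2.connectedComponentsWithStats(m); i=1+st[1:,4].argmax(); ys,xs=np.where(l==i)
rect=cv2.minAreaRect(np.c_[xs+412,ys+185].astype('float32')); print(rect,st[i]); b=cv2.boxPoints(rect)
print('handle centre@50',atz(t,rect[0],50)); 
ps=np.array([atz(t,(x+412,y+185),50)[:2] for x,y in zip(xs,ys)]); c=ps.mean(0); d=np.linalg.svd(ps-c)[2][0]; d*=np.sign(d[0]); pr=(ps-c)@d
print(c,d,np.degrees(np.arctan2(d[1],d[0])),pr.min(),pr.max(), 'ends',c+d*pr.min(),c+d*pr.max())
def z(im,x0,y0,x1,y1,f,n): cv2.imwrite(n,cv2.cvtColor(cv2.resize(im[y0:y1,x0:x1],None,fx=f,fy=f,interpolation=2),cv2.COLOR_RGB2BGR))
z(t['img'],400,135,450,240,5.5,'pics/lt.png'); z(s['img'],285,320,475,400,4.2,'pics/ls.png')
z(s['img'],330,160,440,260,6,'pics/cs.png');z(t['img'],280,100,345,185,7,'pics/ct.png')
E
```

```text
70 [420.  193.8] 72 [420.1 193.1] 74 [420.3 192.5] 76 [420.4 191.8] 78 [420.5 191.2] 80 [420.6 190.6] rodtop [[423.8 171.8]] [[298.5 120.7]] rodbase [[416.7 213.5]]
((426.0, 212.0), (44.0, 4.0), 90.0) [ 12   5   5  45 183]
handle centre@50 [ 480.84466194 -345.31617375   50.        ]
[ 478.03196955 -343.94764674] [ 0.99952248 -0.03090002] -1.7707226755654897 -63.62093607868553 69.82201970112776 ends [ 414.44141372 -341.98175845] [ 547.82064786 -346.10514865]
```

View pics/lt.png

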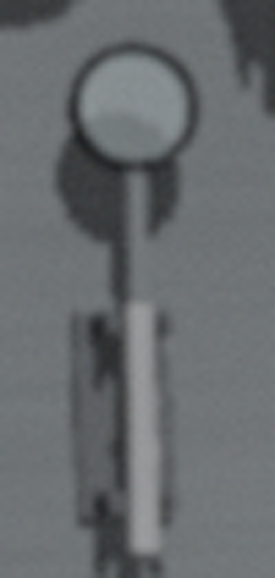

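View pics/ls.png

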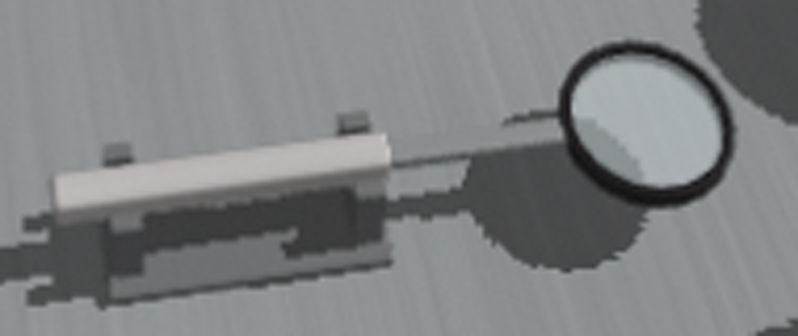

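View pics/cs.png

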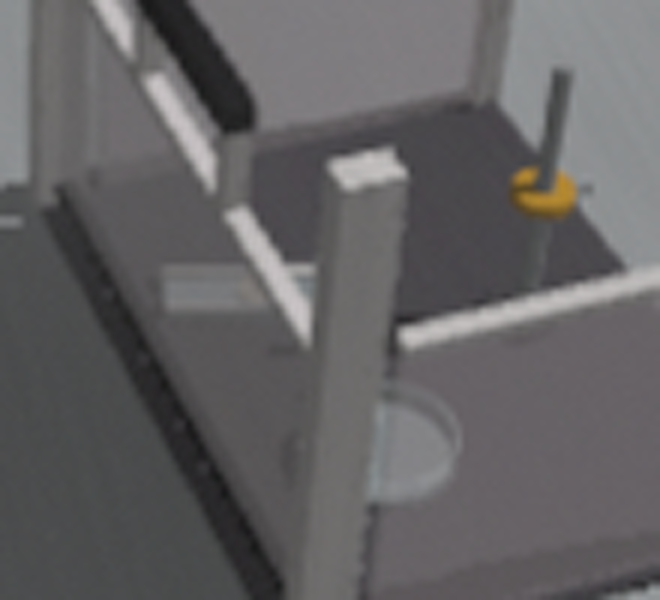

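View pics/ct.png

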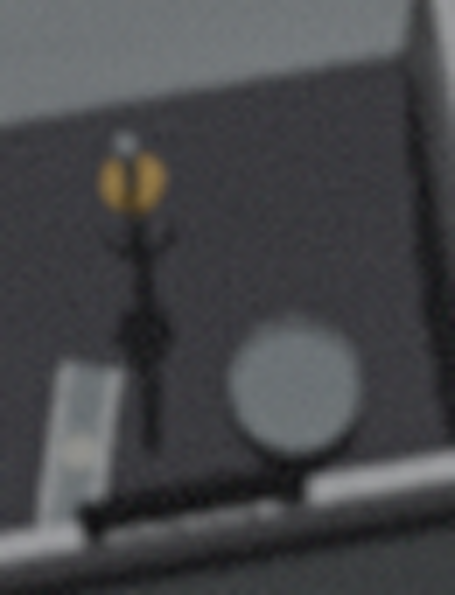

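```bash
python3 - <<'E'
from h import *
import pickle
P=pickle.load(open('p0.pkl','rb')); s,t=P['side'],P['top']
c=tri([(s,(420.4,191.6)),(t,(298.6,125.6))]); print('collar',c.x,c.fun)
c=tri([(s,(438.4,348.9)),(t,(424.1,153.9))]); print('lens',c.x,c.fun)
a=atz(t,(425.05,189.7),50);b=atz(t,(425.96,235.1),50);print('handle',a,b,np.linalg.norm(a-b),np.degrees(np.arctan2(a[1]-b[1],a[0]-b[0])))
# side handle: top edge/bottom points zoom: front top corner (388,135),(388,165); back (55,180),(60,213)
l=atz(t,(424.1,153.9),42);print('lens42',l, atz(s,(438.4,348.9),42))
for L in((160,0,42),(0,0,42),(-90,8,50),(-90,-8,50),(50,8,50),(50,-8,50),(-90,-8,34),(50,-8,34)):
  for yaw in(-1,):
    h=[498.,-347.5,np.radians(-1.)]
    X=S(h,L); print(L,X.round(0),(((proj(s,X)-[285,320])+.4)*4.2).round(0),(((proj(t,X)-[400,135])+.4)*5.5).round(0))
E
```

```text
collar [749.8408563   33.87170162  75.08288501] [ 0.00477426 -0.00065463 -0.00126019  0.00606811]
lens [ 659.06395537 -348.99742062   44.86282039] [ 0.1260992  -0.01779297 -0.04588133  0.22226688]
handle [ 548.74014198 -345.51178042   50.        ] [ 411.13408597 -342.07721487   50.        ] 137.64891169852248 -1.4297718222231135
lens42 [ 660.2355143  -349.96169375   42.        ] [ 659.85820546 -347.45414472   42.        ]
(160, 0, 42) [[ 658. -350.   42.]] [[644. 130.]] [[136. 110.]]
(0, 0, 42) [[ 498. -348.   42.]] [[267. 181.]] [[144. 395.]]
(-90, 8, 50) [[ 408. -338.   50.]] [[ 46. 183.]] [[138. 558.]]
(-90, -8, 50) [[ 408. -354.   50.]] [[ 50. 221.]] [[167. 558.]]
(50, 8, 50) [[ 548. -340.   50.]] [[383. 137.]] [[131. 304.]]
(50, -8, 50) [[ 548. -356.   50.]] [[392. 173.]] [[160. 304.]]
(-90, -8, 34) [[ 408. -354.   34.]] [[ 52. 241.]] [[159. 557.]]
(50, -8, 34) [[ 548. -356.   34.]] [[390. 193.]] [[152. 307.]]
```

```bash
python3 -m crank '[{"grip":100,"tx":0,"ty":0,"tz":0,"rx":0,"ry":0,"rz":1},{"grip":100,"tx":0,"ty":0,"tz":0,"rx":0,"ry":0,"rz":1},{"grip":100,"tx":0,"ty":0,"tz":0,"rx":0,"ry":0,"rz":1},{"grip":100,"tx":0,"ty":0,"tz":0,"rx":0,"ry":0,"rz":1},{"grip":100,"tx":0,"ty":0,"tz":0,"rx":0,"ry":0,"rz":1},{"grip":100,"tx":0,"ty":0,"tz":0,"rx":0,"ry":0,"rz":1},{"grip":100,"tx":0,"ty":0,"tz":0,"rx":0,"ry":0,"rz":1},{"grip":100,"tx":0,"ty":0,"tz":0,"rx":0,"ry":0,"rz":1},{"grip":100,"tx":0,"ty":0,"tz":0,"rx":0,"ry":0,"rz":1},{"grip":100,"tx":0,"ty":0,"tz":0,"rx":0,"ry":0,"rz":1}]'
python3 -m crank '[{"grip":100,"tx":0,"ty":0,"tz":0,"rx":0,"ry":0,"rz":1},{"grip":100,"tx":0,"ty":0,"tz":0,"rx":0,"ry":0,"rz":1},{"grip":100,"tx":0,"ty":0,"tz":0,"rx":0,"ry":0,"rz":1},{"grip":100,"tx":0,"ty":0,"tz":0,"rx":0,"ry":0,"rz":1},{"grip":100,"tx":0,"ty":0,"tz":0,"rx":0,"ry":0,"rz":1},{"grip":100,"tx":0,"ty":0,"tz":0,"rx":0,"ry":0,"rz":1},{"grip":100,"tx":0,"ty":0,"tz":0,"rx":0,"ry":0,"rz":1},{"grip":100,"tx":0,"ty":0,"tz":0,"rx":0,"ry":0,"rz":1},{"grip":100,"tx":0,"ty":0,"tz":0,"rx":0,"ry":0,"rz":1},{"grip":100,"tx":0,"ty":0,"tz":0,"rx":0,"ry":0,"rz":1},{"grip":100,"tx":0,"ty":0,"tz":0,"rx":0,"ry":0,"rz":0.1},{"grip":100,"tx":0,"ty":0,"tz":0,"rx":0,"ry":0,"rz":0}]'
python3 -c "
from h import *
s=ctrl.state();x,y,z,w=s['ee_rot'];print(s['joint_positions'],2*np.degrees(np.arctan2(y,x)))"
```

```text
time_s: 10.48
position: [596.3, 11.9, 298.9]
ee_rot: [0.936, -0.351, -0.001, 0.0]
wrist_force: [1.5, -0.6, -0.2]
width: 1.001
time_s: 11.48
position: [596.4, 11.9, 299.4]
ee_rot: [-0.699, 0.715, 0.0, -0.0]
wrist_force: [0.7, -0.1, 0.5]
width: 0.998
[-4.15006799e-02  3.52772570e-01  1.15311205e+00 -6.15250620e-06
  1.63700460e+00  1.55114020e+00] 268.7483761166799
```

```bash
python3 -m crank '[{"grip":100,"tx":0.897,"ty":0.219,"tz":0,"rx":0,"ry":0,"rz":0},{"grip":100,"tx":0.897,"ty":0.219,"tz":0,"rx":0,"ry":0,"rz":0},{"grip":100,"tx":0.897,"ty":0.219,"tz":0,"rx":0,"ry":0,"rz":0},{"grip":100,"tx":0.897,"ty":0.219,"tz":0,"rx":0,"ry":0,"rz":0},{"grip":100,"tx":0.897,"ty":0.219,"tz":0,"rx":0,"ry":0,"rz":0},{"grip":100,"tx":0.897,"ty":0.219,"tz":0,"rx":0,"ry":0,"rz":0},{"grip":100,"tx":0.897,"ty":0.219,"tz":0,"rx":0,"ry":0,"rz":0},{"grip":100,"tx":0.897,"ty":0.219,"tz":0,"rx":0,"ry":0,"rz":0},{"grip":100,"tx":0.897,"ty":0.219,"tz":0,"rx":0,"ry":0,"rz":0},{"grip":100,"tx":0.897,"ty":0.219,"tz":0,"rx":0,"ry":0,"rz":0.07},{"grip":100,"tx":0,"ty":0,"tz":0.5,"rx":0,"ry":0,"rz":0},{"grip":100,"tx":0,"ty":0,"tz":0.9,"rx":0,"ry":0,"rz":0}]'
python3 -m crank '[{"grip":100,"tx":0,"ty":0,"tz":0.9,"rx":0,"ry":0,"rz":0},{"grip":100,"tx":0,"ty":0,"tz":0.9,"rx":0,"ry":0,"rz":0},{"grip":100,"tx":0,"ty":0,"tz":0.9,"rx":0,"ry":0,"rz":0},{"grip":100,"tx":0,"ty":0,"tz":0.9,"rx":0,"ry":0,"rz":0},{"grip":100,"tx":0,"ty":0,"tz":0.4,"rx":0,"ry":0,"rz":0},{"grip":100,"tx":0,"ty":0,"tz":0,"rx":0,"ry":0,"rz":0},{"grip":100,"tx":0,"ty":0,"tz":0,"rx":0,"ry":0,"rz":0}]'
python3 - <<'E'
from h import *
import pickle
p=ctrl.get_image('side');s=ctrl.state();x=s['position'];a,b=s['ee_rot'][:2];yw=2*np.arctan2(b,a);print(x,np.degrees(yw),s['width'])
im=p['img'].copy()
print('tips pred +35:',[proj(p,x+[d*np.cos(yw),d*np.sin(yw),35])[0].round(1) for d in(-47,0,47)])
cv2.imwrite('pics/s9.png',cv2.cvtColor(cv2.resize(im[200:400,230:480],None,fx=3,fy=3,interpolation=2),cv2.COLOR_RGB2BGR))
P={'side':p,'top':ctrl.get_image('top')};pickle.dump(P,open('p9.pkl','wb'));save(P['top'],'t9.png')
E
```

```text
time_s: 12.48
position: [500.5, -347.4, 246.2]
ee_rot: [-0.697, 0.717, -0.003, 0.0]
wrist_force: [1.1, -0.4, -0.6]
width: 0.999
time_s: 13.07
position: [500.3, -344.7, 84.2]
ee_rot: [-0.697, 0.717, 0.001, -0.0]
wrist_force: [1.3, -0.1, 0.3]
width: 1.0
[ 500.93365833 -345.07386599   85.52051183] 268.3781816642108 1.0020253525986929
tips pred +35: [array([345.9, 311.4]), array([350.8, 335.9]), array([356.2, 362.9])]
```

View pics/s9.png

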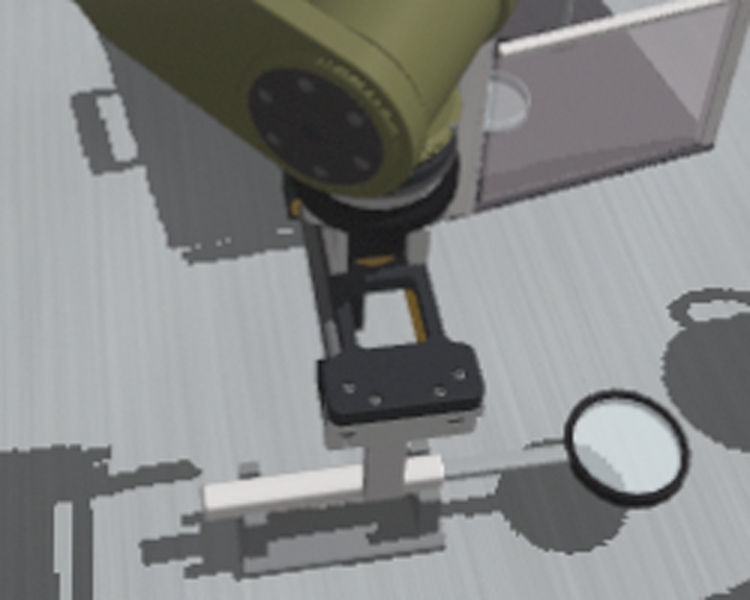

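View pics/t9.png

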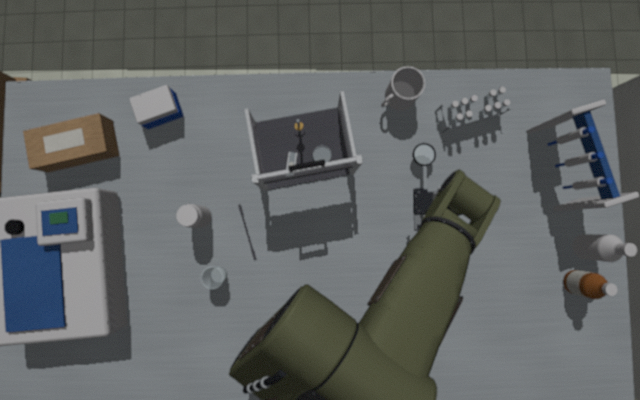

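The fingers hang over the handle with the near tip at px (358,365), which agrees with the 35 mm correction. I go down about 97 mm.

```bash
python3 -m crank '[{"grip":100,"tx":0,"ty":0.02,"tz":0.5,"rx":0,"ry":0,"rz":0},{"grip":100,"tx":0,"ty":0,"tz":0.5,"rx":0,"ry":0,"rz":0},{"grip":100,"tx":0,"ty":0,"tz":0.5,"rx":0,"ry":0,"rz":0},{"grip":100,"tx":0,"ty":0,"tz":0.4,"rx":0,"ry":0,"rz":0},{"grip":100,"tx":0,"ty":0,"tz":0.3,"rx":0,"ry":0,"rz":0},{"grip":100,"tx":0,"ty":0,"tz":0.2,"rx":0,"ry":0,"rz":0},{"grip":100,"tx":0,"ty":0,"tz":0,"rx":0,"ry":0,"rz":0},{"grip":100,"tx":0,"ty":0,"tz":0,"rx":0,"ry":0,"rz":0}]'
python3 - <<'E'
from h import *
p=ctrl.get_image('side');s=ctrl.state();x=s['position'];print(x,s['wrist_force'])
cv2.imwrite('pics/s10.png',cv2.cvtColor(cv2.resize(p['img'][240:400,270:480],None,fx=3.7,fy=3.7,interpolation=2),cv2.COLOR_RGB2BGR))
E
```

```text
time_s: 13.83
position: [500.1, -345.0, -10.8]
ee_rot: [-0.697, 0.717, -0.0, 0.0]
wrist_force: [0.1, -0.8, -0.5]
width: 1.0
[ 500.25331904 -345.20891822  -10.43635469] [ 0.22544768  0.243387   -0.86219976]
```

View pics/s10.png

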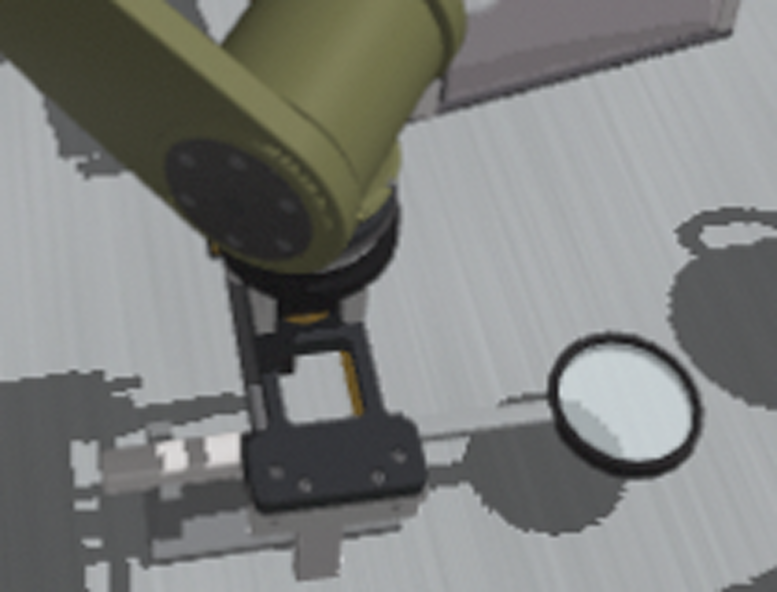

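Fingers are down either side of the handle, with the near tip at zoom (318,578) and no contact force. I close.

```bash
python3 -m crank '[{"grip":0,"tx":0,"ty":0,"tz":0,"rx":0,"ry":0,"rz":0},{"grip":0,"tx":0,"ty":0,"tz":0,"rx":0,"ry":0,"rz":0},{"grip":0,"tx":0,"ty":0,"tz":0,"rx":0,"ry":0,"rz":0},{"grip":0,"tx":0,"ty":0,"tz":0,"rx":0,"ry":0,"rz":0},{"grip":0,"tx":0,"ty":0,"tz":0,"rx":0,"ry":0,"rz":0},{"grip":0,"tx":0,"ty":0,"tz":0,"rx":0,"ry":0,"rz":0},{"grip":0,"tx":0,"ty":0,"tz":0,"rx":0,"ry":0,"rz":0},{"grip":0,"tx":0,"ty":0,"tz":0,"rx":0,"ry":0,"rz":0},{"grip":0,"tx":0,"ty":0,"tz":0,"rx":0,"ry":0,"rz":0},{"grip":0,"tx":0,"ty":0,"tz":0,"rx":0,"ry":0,"rz":0},{"grip":0,"tx":0,"ty":0,"tz":0,"rx":0,"ry":0,"rz":0}]'; python3 -m crank '[{"grip":0,"tx":0,"ty":0,"tz":0,"rx":0,"ry":0,"rz":0},{"grip":0,"tx":0,"ty":0,"tz":0,"rx":0,"ry":0,"rz":0},{"grip":0,"tx":0,"ty":0,"tz":0,"rx":0,"ry":0,"rz":0}]'
python3 - <<'E'
from h import *
import pickle
t=pickle.load(open('p9.pkl','rb'))['top']
cv2.imwrite('pics/t9z.png',cv2.cvtColor(cv2.resize(t['img'][85:190,235:370],None,fx=5.5,fy=5.5,interpolation=2),cv2.COLOR_RGB2BGR))
E
```

```text
time_s: 14.8
position: [499.7, -344.7, -11.7]
ee_rot: [-0.696, 0.718, 0.0, 0.0]
wrist_force: [-0.3, -0.1, -0.3]
width: 0.257
time_s: 15.05
position: [499.7, -344.7, -11.7]
ee_rot: [-0.697, 0.718, 0.0, -0.0]
wrist_force: [-0.7, 0.2, -0.7]
width: 0.168
```

View pics/t9z.png

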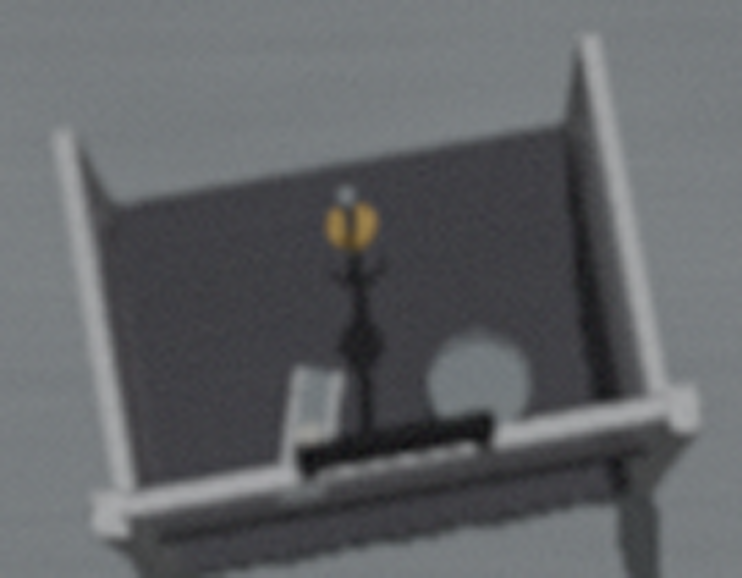

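```bash
python3 - <<'E'
from h import *
import pickle
P=pickle.load(open('p0.pkl','rb')); s,t=P['side'],P['top']
d=atz(t,(290.7,164.1),10.0); e=atz(t,(292.9,151.7),13); 
print(d,e,np.linalg.norm(d-e),np.degrees(np.arctan2(e[1]-d[1],e[0]-d[0])))
im=cv2.imread('pics/side2.png')
c=d[:2]
q=[695,24.9,.154]
ang=np.radians(float(np.degrees(np.arctan2(e[1]-d[1],e[0]-d[0]))))
h=[c[0],c[1],ang]
print('local in shield',(np.array([[np.cos(.154),np.sin(.154)],[-np.sin(.154),np.cos(.154)]])@(c-q[:2])))
p=ctrl.get_image('side'); T=ctrl.state()['time_s'];print(T)
pts=S(h,[(38,13,13),(38,-13,13),(-38,-13,13),(-38,13,13)])
for pp,n,(x0,y0,x1,y1) in((t,'sl_t',(270,130,340,190)),(p,'sl_s',(330,180,430,260))):
  a=cv2.resize(pp['img'][y0:y1,x0:x1],None,fx=7,fy=7,interpolation=2).copy()
  for u in np.r_[proj(pp,pts),proj(pp,[c[0],c[1],10])]: cv2.circle(a,tuple(int(round(v)) for v in (u-[x0,y0]+.5)*7),2,(255,0,0),-1)
  cv2.imwrite(f'pics/{n}.png',cv2.cvtColor(a,cv2.COLOR_RGB2BGR))
E
```

```text
[643.48266961  63.53854788  10.        ] [682.1821268   55.63701764  13.        ] 39.61164181639143 -11.539853681434378
local in shield [-44.98079971  46.08362367]
15.1
```

View pics/sl_t.png

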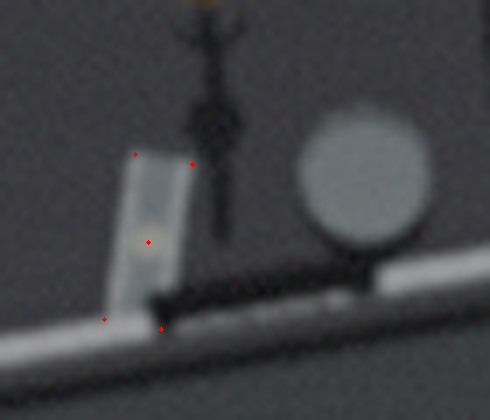

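View pics/sl_s.png

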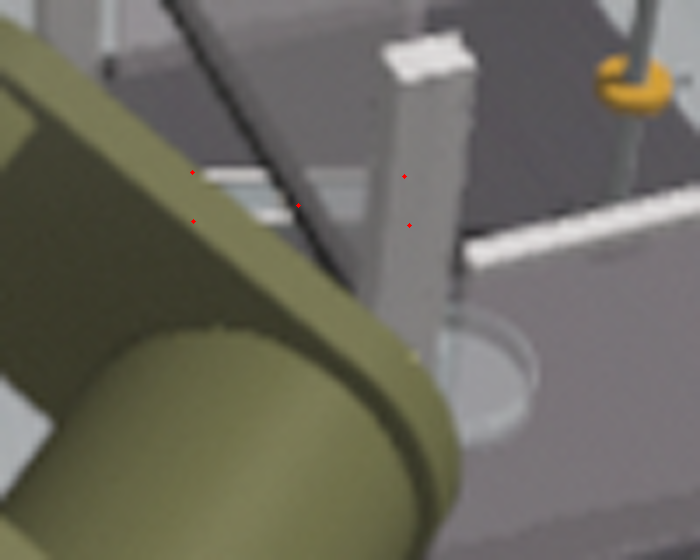

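```bash
python3 - <<'E'
from h import *
import pickle
P=pickle.load(open('p9.pkl','rb')); t=P['top']
for z in(300,400,500,600,700):
  print(z,proj(t,[600,11,z+0])[0].round(0),proj(t,[680,11,z])[0].round(0),'|',proj(t,[500.6,-345,z-190])[0].round(0), proj(P['side'],[500.6,-345,z-190])[0].round(0))
E
```

```text
300 [306. 164.] [305. 131.] | [431. 204.] [350. 339.]
400 [305. 157.] [304. 121.] | [442. 203.] [352. 302.]
500 [304. 148.] [303. 108.] | [455. 200.] [354. 257.]
600 [302. 137.] [301.  91.] | [470. 197.] [357. 201.]
700 [301. 122.] [299.  70.] | [490. 194.] [360. 130.]
```

It's gripped: width 0.168 matches the 16 mm handle. I lift gently and check.

```bash
python3 -m crank '[{"grip":0,"tx":0,"ty":0,"tz":-0.05,"rx":0,"ry":0,"rz":0},{"grip":0,"tx":0,"ty":0,"tz":-0.1,"rx":0,"ry":0,"rz":0},{"grip":0,"tx":0,"ty":0,"tz":-0.2,"rx":0,"ry":0,"rz":0},{"grip":0,"tx":0,"ty":0,"tz":-0.2,"rx":0,"ry":0,"rz":0},{"grip":0,"tx":0,"ty":0,"tz":-0.2,"rx":0,"ry":0,"rz":0},{"grip":0,"tx":0,"ty":0,"tz":-0.15,"rx":0,"ry":0,"rz":0},{"grip":0,"tx":0,"ty":0,"tz":-0.1,"rx":0,"ry":0,"rz":0},{"grip":0,"tx":0,"ty":0,"tz":0,"rx":0,"ry":0,"rz":0},{"grip":0,"tx":0,"ty":0,"tz":0,"rx":0,"ry":0,"rz":0},{"grip":0,"tx":0,"ty":0,"tz":0,"rx":0,"ry":0,"rz":0}]'
python3 - <<'E'
from h import *
import pickle
p=ctrl.get_image('side');t=ctrl.get_image('top');pickle.dump({'side':p,'top':t},open('p11.pkl','wb'))
cv2.imwrite('pics/s11.png',cv2.cvtColor(cv2.resize(p['img'][240:400,270:480],None,fx=3.7,fy=3.7,interpolation=2),cv2.COLOR_RGB2BGR))
cv2.imwrite('pics/t11.png',cv2.cvtColor(cv2.resize(t['img'][120:240,390:470],None,fx=4.5,fy=4.5,interpolation=2),cv2.COLOR_RGB2BGR))
E
```

```text
time_s: 15.93
position: [499.5, -344.6, 28.0]
ee_rot: [-0.696, 0.718, 0.0, -0.0]
wrist_force: [-0.6, 0.3, -2.3]
width: 0.167
```

View pics/s11.png

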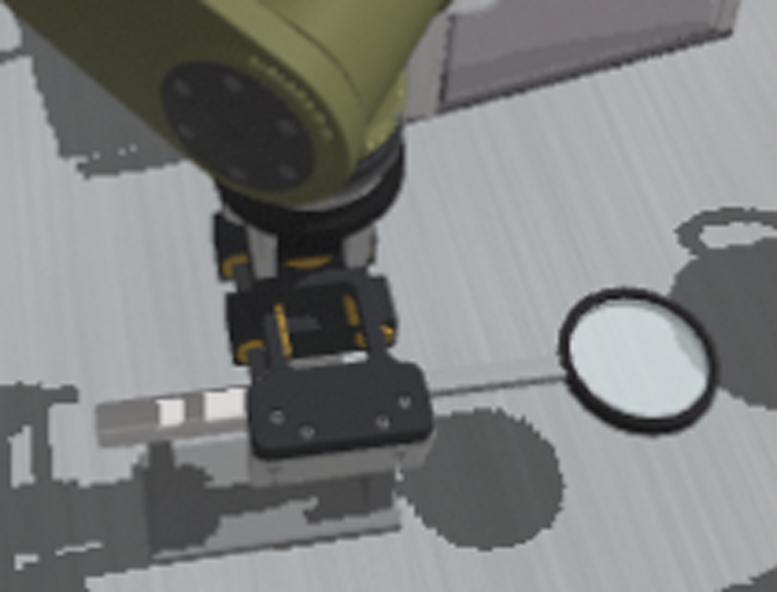

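View pics/t11.png

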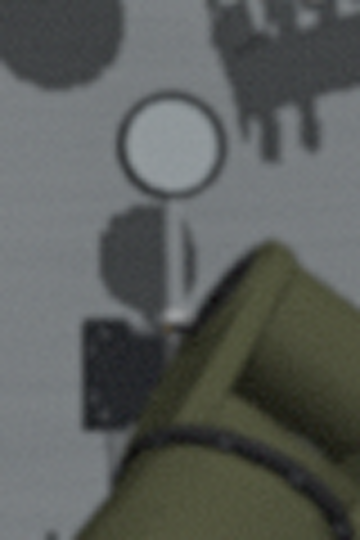

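The loupe is clear of the rest and looks level. Now I triangulate the lens in the hand and back out.

```bash
python3 - <<'E'
from h import *
import pickle
P=pickle.load(open('p11.pkl','rb')); s,t=P['side'],P['top']
c=tri([(s,(442.1,337.2)),(t,(427.8,151.8))]); print(c.x,c.fun)
E
python3 -m crank '[{"grip":0,"tx":0,"ty":0.3,"tz":0,"rx":0,"ry":0,"rz":0},{"grip":0,"tx":0,"ty":0.5,"tz":0,"rx":0,"ry":0,"rz":0},{"grip":0,"tx":0,"ty":0.6,"tz":0,"rx":0,"ry":0,"rz":0},{"grip":0,"tx":0,"ty":0.6,"tz":0,"rx":0,"ry":0,"rz":0},{"grip":0,"tx":0,"ty":0.6,"tz":0,"rx":0,"ry":0,"rz":0},{"grip":0,"tx":0,"ty":0.6,"tz":0,"rx":0,"ry":0,"rz":0},{"grip":0,"tx":0,"ty":0.3,"tz":0,"rx":0,"ry":0,"rz":0},{"grip":0,"tx":0,"ty":0,"tz":0,"rx":0,"ry":0,"rz":0}]'
```

```text
[ 659.02926723 -349.92517504   83.27118948] [ 0.05847282 -0.00839145 -0.02204624  0.10336007]
time_s: 16.7
position: [358.2, -340.6, 28.4]
ee_rot: [-0.696, 0.718, 0.0, -0.0]
wrist_force: [1.2, -0.4, -1.9]
width: 0.168
```

```bash
python3 -m crank '[{"grip":0,"tx":-0.4,"ty":0.025,"tz":0,"rx":0,"ry":0,"rz":0},{"grip":0,"tx":-0.75,"ty":0.025,"tz":0,"rx":0,"ry":0,"rz":0},{"grip":0,"tx":-0.9,"ty":0.025,"tz":0,"rx":0,"ry":0,"rz":0},{"grip":0,"tx":-0.9,"ty":0.025,"tz":0,"rx":0,"ry":0,"rz":0},{"grip":0,"tx":-0.9,"ty":0.025,"tz":0,"rx":0,"ry":0,"rz":0},{"grip":0,"tx":-0.9,"ty":0.025,"tz":0,"rx":0,"ry":0,"rz":0},{"grip":0,"tx":-0.9,"ty":0.025,"tz":0,"rx":0,"ry":0,"rz":0},{"grip":0,"tx":-0.9,"ty":0.025,"tz":0,"rx":0,"ry":0,"rz":0},{"grip":0,"tx":-0.9,"ty":0.025,"tz":0,"rx":0,"ry":0,"rz":0},{"grip":0,"tx":-0.8,"ty":0.025,"tz":0,"rx":0,"ry":0,"rz":0},{"grip":0,"tx":-0.5,"ty":0,"tz":0,"rx":0,"ry":0,"rz":0},{"grip":0,"tx":-0.25,"ty":0,"tz":0,"rx":0,"ry":0,"rz":0}]'
python3 -m crank '[{"grip":0,"tx":0,"ty":0,"tz":0,"rx":0,"ry":0,"rz":-0.5},{"grip":0,"tx":0,"ty":0,"tz":0,"rx":0,"ry":0,"rz":-0.8},{"grip":0,"tx":0,"ty":0,"tz":0,"rx":0,"ry":0,"rz":-0.78},{"grip":0,"tx":0,"ty":0,"tz":0,"rx":0,"ry":0,"rz":0},{"grip":0,"tx":0,"ty":0,"tz":0,"rx":0,"ry":0,"rz":0}]'
python3 - <<'E'
from h import *
import pickle
p=ctrl.get_image('side');t=ctrl.get_image('top');pickle.dump({'side':p,'top':t},open('p12.pkl','wb'))
s=ctrl.state();a,b=s['ee_rot'][:2];print(s['position'],np.degrees(2*np.arctan2(b,a)),s['joint_positions'],s['width'])
save(p,'s12.png');save(t,'t12.png')
E
```

```text
time_s: 17.7
position: [361.3, 22.2, 28.7]
ee_rot: [-0.697, 0.717, -0.0, 0.0]
wrist_force: [0.6, -0.0, -1.8]
width: 0.168
time_s: 18.12
position: [361.1, 19.9, 28.5]
ee_rot: [0.758, -0.652, 0.0, -0.0]
wrist_force: [-1.1, 0.3, -2.2]
width: 0.166
[360.86646493  19.74775586  28.42358186] -81.42708323888624 [-4.68266287e-02  7.53504096e-02  2.15836449e+00  7.45129775e-05
  9.07668328e-01  1.37429821e+00] 0.1647380401291187
```

View pics/s12.png

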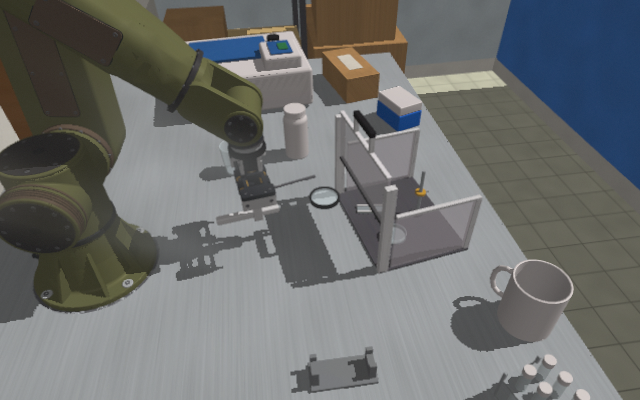

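View pics/t12.png

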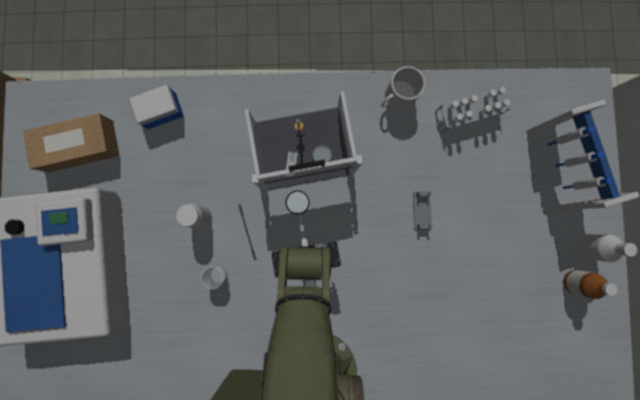

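The loupe is in front of the shield, with its lens at side px (324,198) and top px (297,203). I fit the rim accurately in both views.

```bash
cat >> h.py <<'E'
def rim(p,cu,r,thr=60):
    # fit ellipse to dark rim pixels near predicted centre; returns outline centre
    g=p['img'].max(axis=2); x0,y0=int(cu[0]-r),int(cu[1]-r)
    a=g[y0:y0+2*r,x0:x0+2*r]; a=cv2.resize(a,None,fx=4,fy=4,interpolation=cv2.INTER_CUBIC)
    m=(a<thr).astype('uint8'); n,l,st,ce=cv2.connectedComponentsWithStats(m); i=1+st[1:,4].argmax()
    c,_=cv2.findContours((l==i).astype('uint8'),cv2.RETR_EXTERNAL,cv2.CHAIN_APPROX_NONE)
    c=max(c,key=len); e=cv2.fitEllipse(cv2.convexHull(c)); 
    return (np.array(e[0])+.5)/4-.5+[x0,y0], np.array(e[1])/4, a, l==i
E
python3 - <<'E'
from h import *
import pickle
P=pickle.load(open('p12.pkl','rb')); s,t=P['side'],P['top']
for p,n,c in((s,'s',(324,198)),(t,'t',(297,203))):
  for th in(60,75):
    e=rim(p,c,22,th);print(n,e[0],e[1])
  cv2.imwrite('pics/r%s.png'%n,np.hstack([e[2],e[3].astype('uint8')*255]))
  for fn in(ctrl.mark_of,):
    pass
es,et=rim(s,(324,198),22,75)[0],rim(t,(297,203),22,75)[0]
c=tri([(s,es),(t,et)]);print(c.x,c.fun)
x=np.array([360.9,19.7]);y=np.radians(-81.43+90-.3);print('expected',x+160*np.array([np.cos(y),np.sin(y)]),28.4+53.7)
E
```

```text
s [324.26371193 197.64626312] [21.01732635 30.46807671]
s [328.00238037 200.3326664 ] [24.44893456 40.72633362]
t [298.89652634 211.22811317] [ 7.38056993 16.79198074]
t [297.30292702 218.31076431] [35.80634308 47.03081894]
[506.23687292  40.76829533  75.89237356] [ -9.26113475   0.78023119   0.81811412 -11.75193148]
expected [519.2361981   42.71409068] 82.1
```

View pics/rs.png

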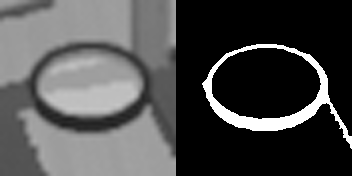

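View pics/rt.png

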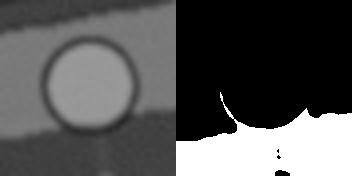

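```bash
python3 - <<'E'
from h import *
import pickle
P=pickle.load(open('p12.pkl','rb')); s,t=P['side'],P['top']
c=tri([(s,(324.26,197.65)),(t,(296.75,201.5))]);print(c.x,c.fun)
E
```

```text
[520.34118645  44.32314553  81.48928612] [ 0.17644109 -0.01540724 -0.01731907  0.22291541]
```

The camera gives the lens at (520,44,81.5), within 2 mm of the kinematics. The slide is at (643,63.5) and the collar at z≈75.5. I go in along the handle axis and lower slightly at the end.

```bash
python3 -m crank '[{"grip":0,"tx":0,"ty":-0.2,"tz":0,"rx":0,"ry":0,"rz":0},{"grip":0,"tx":0,"ty":-0.35,"tz":0,"rx":0,"ry":0,"rz":0},{"grip":0,"tx":0,"ty":-0.4,"tz":0,"rx":0,"ry":0,"rz":0},{"grip":0,"tx":0,"ty":-0.4,"tz":0,"rx":0,"ry":0,"rz":0},{"grip":0,"tx":-0.01,"ty":-0.4,"tz":0,"rx":0,"ry":0,"rz":0},{"grip":0,"tx":-0.01,"ty":-0.4,"tz":0,"rx":0,"ry":0,"rz":0},{"grip":0,"tx":-0.01,"ty":-0.4,"tz":0,"rx":0,"ry":0,"rz":0},{"grip":0,"tx":0,"ty":-0.35,"tz":0.05,"rx":0,"ry":0,"rz":0},{"grip":0,"tx":0,"ty":-0.21,"tz":0.05,"rx":0,"ry":0,"rz":0},{"grip":0,"tx":0,"ty":0,"tz":0.05,"rx":0,"ry":0,"rz":0},{"grip":0,"tx":0,"ty":0,"tz":0,"rx":0,"ry":0,"rz":0},{"grip":0,"tx":0,"ty":0,"tz":0,"rx":0,"ry":0,"rz":0}]'
python3 - <<'E'
from h import *
import pickle
p=ctrl.get_image('side');t=ctrl.get_image('top');pickle.dump({'side':p,'top':t},open('p13.pkl','wb'))
s=ctrl.state();a,b=s['ee_rot'][:2];print(s['position'],np.degrees(2*np.arctan2(b,a)),s['wrist_force'],s['wrist_torque'],s['width'])
cv2.imwrite('pics/s13.png',cv2.cvtColor(cv2.resize(p['img'][90:280,280:490],None,fx=3.1,fy=3.1,interpolation=2),cv2.COLOR_RGB2BGR))
cv2.imwrite('pics/t13.png',cv2.cvtColor(cv2.resize(t['img'][85:220,235:370],None,fx=4.4,fy=4.4,interpolation=2),cv2.COLOR_RGB2BGR))
E
```

```text
time_s: 19.22
position: [482.6, 39.5, 22.0]
ee_rot: [0.759, -0.652, -0.0, 0.0]
wrist_force: [0.8, 0.6, -2.5]
width: 0.171
[482.81874714  39.4964429   22.4557951 ] -81.322055061566 [ 0.19345643 -0.27436302 -2.27534434] [ 0.01006944  0.18854921 -0.02175622] 0.1664615278713075
```

View pics/s13.png

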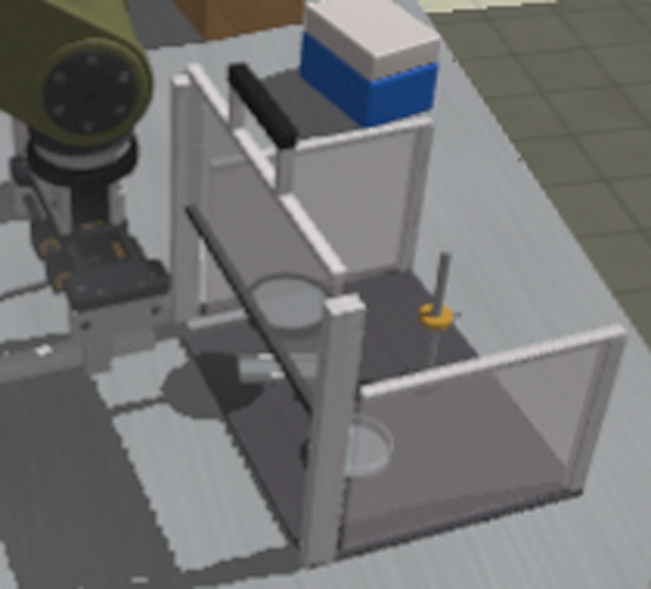

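View pics/t13.png

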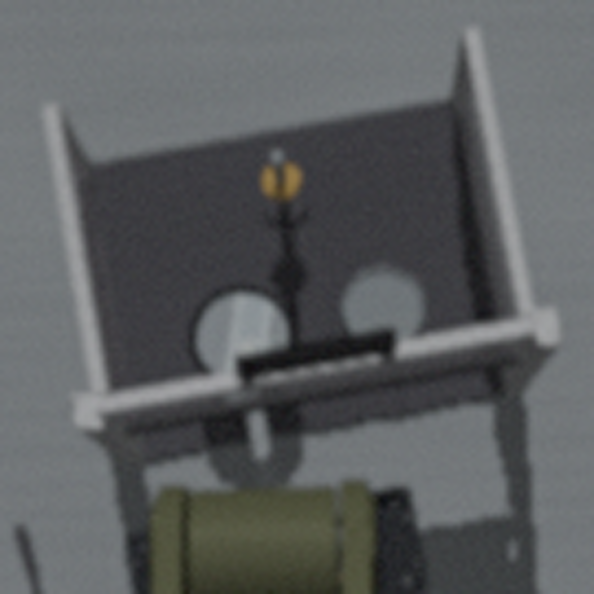

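```bash
python3 - <<'E'
from h import *
import pickle
P=pickle.load(open('p13.pkl','rb')); s,t=P['side'],P['top']
print(atz(t,(289.6,161.2),76),atz(t,(289.6,161.2),80)); c=tri([(s,(373.2,188.3)),(t,(289.6,161.2))]);print(c.x,c.fun)
X=np.array([642.2,64.1,76.1]); h=[X[0],X[1],np.radians(8.4)]
a=np.linspace(0,2*np.pi,60)
q=[643.2,63.5,np.radians(-9.5)]
for p,n,(x0,y0,x1,y1) in((s,'o_s',(330,150,430,230)),(t,'o_t',(255,115,345,190))):
  A=cv2.resize(p['img'][y0:y1,x0:x1],None,fx=7,fy=7,interpolation=2).copy()
  for Z in(-5,5):
    for u in proj(p,S(h,np.c_[36*np.cos(a),36*np.sin(a),0*a+X[2]+Z]))+0: pass
    U=proj(p,np.c_[X[0]+36*np.cos(a),X[1]+36*np.sin(a),0*a+X[2]+Z])
    for u in U: cv2.circle(A,tuple(int(round(v)) for v in (u-[x0,y0]+.5)*7),1,(255,0,0),-1)
  for u in proj(p,S(q,[(38,13,13),(38,-13,13),(-38,-13,13),(-38,13,13),(0,0,10)])): cv2.circle(A,tuple(int(round(v)) for v in (u-[x0,y0]+.5)*7),2,(0,255,0),-1)
  yy=np.array([749.8,33.5,75.5]); 
  for u in proj(p,np.c_[yy[0]+13*np.cos(a),yy[1]+13*np.sin(a),0*a+yy[2]]): cv2.circle(A,tuple(int(round(v)) for v in (u-[x0,y0]+.5)*7),1,(0,0,255),-1)
  cv2.imwrite(f'pics/{n}.png',cv2.cvtColor(A,cv2.COLOR_RGB2BGR))
E
```

```text
[642.28356855  63.10970337  76.        ] [641.64785499  62.88582233  80.        ]
[642.01989985  63.07143804  76.99454678] [ 0.02833246 -0.0031953  -0.00509727  0.03522437]
```

View pics/o_s.png

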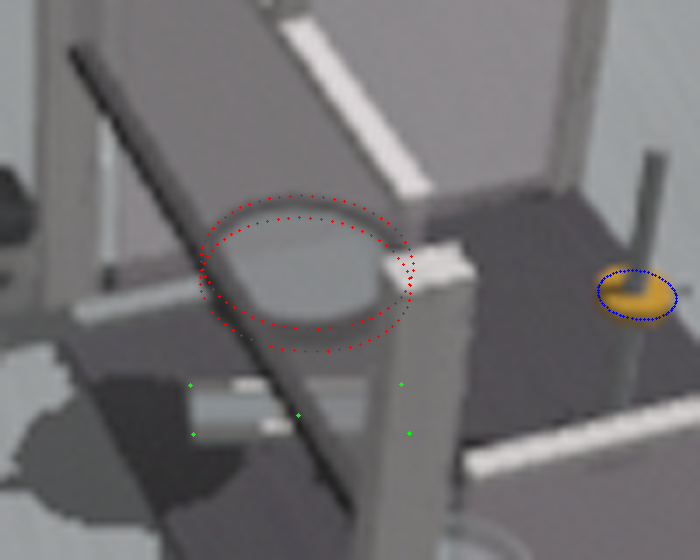

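View pics/o_t.png

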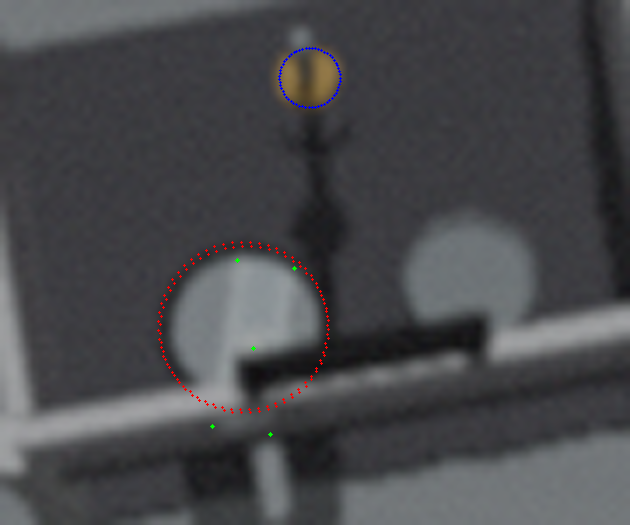

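The overlays agree: the rim, slide and collar fit in both views. The lens is within about 2 mm of the slide centre and about 1 mm of the collar height. I check that the arm is still, then hand in.

```bash
python3 -m crank '[{"grip":0,"tx":0,"ty":0,"tz":0,"rx":0,"ry":0,"rz":0},{"grip":0,"tx":0,"ty":0,"tz":0,"rx":0,"ry":0,"rz":0},{"grip":0,"tx":0,"ty":0,"tz":0,"rx":0,"ry":0,"rz":0}]'; python3 -c "
from bench import ctrl
print(abs(ctrl.state()['qvel']).max()); print(ctrl.job_done())"
```

```text
time_s: 19.57
position: [483.2, 39.5, 22.6]
ee_rot: [0.759, -0.652, 0.0, -0.0]
wrist_force: [-0.1, 0.1, -1.9]
width: 0.165
0.002734858833653274
the job is handed in; nothing more can be done
None
```

The job is handed in at about 19.6 s. The sash is up at its stop, and the gripper is holding the loupe over the slide. The hand-in reported no verdict.

**What I did:** I gripped the sash bar and raised it 109 mm. The bar then showed at the 292 mm height expected for fully up. Only after that did I take the loupe from its rest, bring it in under the sash and hold it there.

**Last checks:**
- **Lens over slide:** the lens is at about (642, 63.5) mm and the slide centre at about (643, 63.5) mm, so roughly 1–2 mm apart.
- **Height:** the lens is at z ≈ 76–77 mm and the collar at about 75–76 mm.
- **Holding:** the gripper opening matches the 16 mm handle, and the wrist shows only about 2 N, roughly the loupe's weight. The joints are still and the tool is vertical.
- **Rest of the bench:** the slide still matches its starting position, and I saw nothing else move in the pictures. I did not measure the dish, bottle, beaker or spatula again.

**What disagreed:**
- **Reported tool height:** both cameras showed the finger tips about 35 mm above the reported height. I corrected for this throughout, and both grasps confirmed it.
- **Network readings:** the trained networks' lens positions were off by up to about 6 pixels in the side view, and their slide point was a few mm from the white disc. I used my own readings from the pictures instead.

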